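Set out a sample row on the bench mat

ROBOT

A 6-joint arm with a two-finger parallel gripper is mounted at the origin on a cart in front of the work surface, level with it; the furniture and walls round the work are solid. World frame = base frame: x ahead of the robot, y to its left, z up, the work surface at z = 0. Lengths are in m, angles in rad, forces in N, time in s.
With the tool pointing down it reaches from about 0.3 to 0.775 m from the base axis. Payload 14.6 kg.
Tool frame: the origin (TCP) lies at the very end of the fingers, on their centre line; the grasp point (between the pads) lies 19 mm behind it; y points along the fingers, x is the direction in which the jaws open and shut, and the axes are right-handed (so a half turn about y gives the same grasp; the last joint's range is limited). The gripper opens to 94 mm and grips with 3 to 60 N. Pads are 16 mm wide; open, the fingers measure 119 mm over their backs; the gripper's body (75 mm by 177 mm) begins 78 mm behind the grasp point.
Start: joints at [-1.378, 0.3, 1.521, -0, 1.321, -0.067], TCP at [0.141, -0.532, 0.205] pointing down, gripper open.
Joint ranges: [-3.03, 3.03], [-0.79, 2.21], [0.23, 2.52], [-1.04, 4.18], [0, 3.07], [-2.55, 2.55]. Speed limits (rad/s): [2.22, 2.22, 2.57, 3.14, 3.14, 3.14].

INTERFACE

Orientations are given as [roll, pitch, yaw] about the fixed x, y, z axes, in that order (R = Rz(yaw) Ry(pitch) Rx(roll)).
In Python, from station import get_obs, cams, hand_in gives the robot as it stands. The module is installed in compiled form; this text tells all that it offers.
- The arm moves only by the tool step_arm, never from a script. Its argument "plan" is a list of rows, each an object with "grip": the closure, from -1 (fully open) to 1 (shut), so that 0 is half open; "slide": the shift along the tool's x, y, z in m, a list of three; "spin": the turn about the tool's y in degrees. A call has 1 to 20 rows; each row shifts and turns the commanded pose from where the row before left it, along the tool's axes as they then stand; what a row does not reach is not made up. A row lasts 1/12 s, in which the tool goes at most 41.7 mm and 7.16 degrees, less where a joint would pass 70% of its speed; a pose out of reach is approached as far as the arm can. A call is refused whole if a number of a shift passes 0.0417 or a number of a turn 7.16, either way. A call with a gripper value outside its range is refused whole. The fingers move at their own pace and stop on an object; "force" is the grip in N (left out, the last holds). Time passes only in rows, so rows that do not move let the fingers close. It gives the time, the measured TCP pose, the force and the opening at its end, in the units of the state.
- get_obs(): the state, without advancing time (a new reading comes with each control period).
- cams.camera(name): name is "side" or "top" or "wrist"; returns the picture (480x640x3 uint8, blue, green, red); there is no depth.
- cams.calibration(name): a dict with "K" (3x3 intrinsics, pixels), "k1" (the pictures are not rectified: a ray, as slopes to the right and down, at radius r is drawn at 1 + k1 r^2 times it, then the intrinsics apply), "T" (4x4, takes a point from camera to world coordinates). Camera axes: x right, y up, looking along -z (the intrinsics and any distortion apply to the point x, -y, -z); pixel columns grow to the right and rows downward; lengths in m; the calibration is good to about 2 mm. A picture is of the moment at which its call begins: read the wrist's pose just before it. calibration takes no time and is no camera call; for the wrist camera it gives the pose at the moment of the call.
- hand_in(): hands the job in, once; it reports no verdict.
The state is a dict: "time_s": time; "qpos": joint angles; "joint_vel": joint speeds; "tau": joint torques, N m; "ee_pos": TCP position; "eef_rot": TCP orientation; "force": force on the tool from outside, world axes, zero at the start; "moment": the same for the moment, N m; "grip_width": finger opening in m.
Only numpy, scipy, OpenCV 4.12 (cv2) and the standard library are available. Lean on these libraries where they do the work, as an engineer would, in place of code of your own. Each camera call takes 0.05 s, during which the arm holds its last target.

TASK

On the grey bench mat the stoppered conical flask and the large beaker already stand at the two ends. Set out the row between them: the white box in the middle of the mat with the timer lying face up on the centre of its lid, the capped vial midway between the white box and the flask, and the small beaker midway between the white box and the large beaker, all upright and in one straight line along the mat. Leave the flask, the large beaker and the petri dish where they are.

Things in the scene. Friction and masses are not known exactly. Their poses are not given: they have to be found in the camera images.
- bench_mat: light grey flat bench mat lying fixed on the dark worktop, 90 mm wide (its x), 460 mm long (its y), 3 mm thick. Origin at the centre of its underside (worktop level); z up. The flask and the large beaker stand on its centre line, their centres 190 mm to either side of the mat's centre, at y = +190 and -190 mm in its frame; which is at which end varies.
- erlenmeyer: conical glass flask with a reddish stopper, base 75 mm across, 114 mm tall, stands on one end of the mat; stays there. Origin at the centre of its underside, z up.
- beaker_250: large glass beaker with spout, 78 mm by 72 mm, 92 mm tall, stands on the other end of the mat; stays there. Origin at the centre of its underside, z up.
- white_box: white plastic box with a closed fixed lid, 77 mm (its x) by 62 mm (its y) by 75 mm tall, flat top, about 0.12 kg, standing loose on the worktop. Best gripped across the 62 mm sides. Origin at the centre of its underside, z up.
- timer: flat whitish bench timer with a grey display and three round buttons, 62 mm (its x) by 66 mm (its y), 18 mm thick (straight sides up to 16 mm), about 0.06 kg, lying face up on the worktop. Origin at the centre of its underside, z up out of its face.
- vial: small round glass vial with pale contents and a black screw cap, 25 mm across, 60 mm tall, 0.03 kg, standing upright on the worktop. Origin at the centre of its underside, z up.
- beaker_100: small glass beaker with spout, a little liquid shown in it (solid, cannot spill), 60 mm (its x, along the spout) by 54 mm (its y), 70 mm tall, rigid thin wall, about 0.07 kg, standing on the worktop. Can be gripped from outside across its y. Origin at the centre of its underside, z up.
- petri_dish: round shallow petri dish with lid, 73 mm across, 15 mm high, lying loose among the things to be moved; not needed and to be left alone. Origin at the centre of its underside, z up.
Things that resemble listed ones, but are neither listed nor needed, are in the scene too. Leave any turquoise look-alike of the beaker_100 alone. Leave any yellow look-alike of the white_box alone.

How it is judged:
At the end, for the whole second after the job is handed in: White box within 15 mm of the mat's centre, timer level and face up on its lid with centres within 15 mm, vial within 15 mm of halfway between box spot and flask, small beaker within 15 mm of halfway between box spot and large beaker; all upright, released and at rest (angle between each of white_box, timer, vial, beaker_100's own z axis and vertical below 0.1 rad and linear speed of each of white_box, timer, vial, beaker_100 below 0.02 m/s and contact force between each of white_box, timer, vial, beaker_100 and the fingers below 0.1 N and height (world z) of each of white_box, vial, beaker_100 below 0.008 m and x of white_box in the frame of bench_mat between -0.015 and 0.015 m and y of white_box in the frame of bench_mat between -0.015 and 0.015 m and horizontal distance between timer and white_box below 0.015 m and z of timer in the frame of white_box between 0.068 and 0.082 m and ((y of erlenmeyer in the frame of bench_mat above 0 m and x of vial in the frame of bench_mat between -0.015 and 0.015 m and y of vial in the frame of bench_mat between 0.08 and 0.11 m and x of beaker_100 in the frame of bench_mat between -0.015 and 0.015 m and y of beaker_100 in the frame of bench_mat between -0.11 and -0.08 m) or (y of erlenmeyer in the frame of bench_mat below 0 m and x of vial in the frame of bench_mat between -0.015 and 0.015 m and y of vial in the frame of bench_mat between -0.11 and -0.08 m and x of beaker_100 in the frame of bench_mat between -0.015 and 0.015 m and y of beaker_100 in the frame of bench_mat between 0.08 and 0.11 m))); the robot touches nothing.
It fails at once if the conical flask is shifted by more than 20 mm (distance of erlenmeyer from where it was at the start of the episode above 0.02 m).
It fails at once if the large beaker is shifted by more than 20 mm (distance of beaker_250 from where it was at the start of the episode above 0.02 m).
It fails at once if the petri dish is shifted by more than 30 mm (distance of petri_dish from where it was at the start of the episode above 0.03 m).
It also fails if it takes over 112 s, if anything falls off the work surface, if the arm or the gripper's body presses on something with over 40 N, if the wrist force passes 120 N, or if a joint passes its speed limit or range.

## Working session

There is one attempt and no reset: what is moved stays moved. The work goes in short steps, Python scripts to look and compute and a tool call to move; the robot and the scene stay as the last step left them, time stands still between calls to the robot, and variables do not carry over. Pictures are saved under pics/ and viewed, and the job is handed in when it is done.

Besides the shell and the picture viewer there is one more tool, called after "Call:" by a JSON object that holds its "method" and its "body", one argument or row to a line. step_arm: Moves the arm, as the interface text tells. Its arguments: {"type":"object","properties":{"plan":{"type":"array","items":{"type":"object","properties":{"grip":{"type":"number"},"slide":{"type":"array","items":{"type":"number"}},"spin":{"type":"number"}}}},"force":{"type":"number"}},"required":["plan"]}

```bash
mkdir -p pics; ls; cat > h.py <<'E'
import numpy as np, cv2
from station import get_obs, cams, hand_in
def ray(cal,u,v):
    K=np.array(cal["K"]);k1=cal["k1"];T=np.array(cal["T"])
    d=np.array([(u-K[0,2])/K[0,0],(v-K[1,2])/K[1,1]])
    p=d.copy()
    for _ in range(30): p=d/(1+k1*(p@p))
    r=T[:3,:3]@np.array([p[0],-p[1],-1]); return T[:3,3],r
def px2w(cal,u,v,z):
    o,r=ray(cal,u,v); return o+r*(z-o[2])/r[2]
def w2px(cal,P):
    K=np.array(cal["K"]);k1=cal["k1"];T=np.array(cal["T"])
    q=T[:3,:3].T@(np.array(P)-T[:3,3]); s=np.array([q[0],-q[1]])/-q[2]; s=s*(1+k1*(s@s))
    return K[0,0]*s[0]+K[0,2],K[1,1]*s[1]+K[1,2]
E
python3 - <<'E'
from h import *
for n in ["side","top","wrist"]:
    cv2.imwrite(f"pics/{n}0.png",cams.camera(n)); c=cams.calibration(n); print(n,np.round(c["K"],1).tolist(),c["k1"],np.round(c["T"],3).tolist())
o=get_obs(); print(o)
E
```

```text
pics
side [[604.9, 0.0, 321.1], [0.0, 604.9, 244.7], [0.0, 0.0, 1.0]] 0.019017449344302023 [[-0.934, 0.143, -0.327, -0.083], [-0.357, -0.414, 0.837, 1.368], [-0.016, 0.899, 0.438, 0.846], [0.0, 0.0, 0.0, 1.0]]
top [[457.8, 0.0, 329.9], [0.0, 457.8, 235.0], [0.0, 0.0, 1.0]] -0.09624720204566091 [[-0.03, 0.995, -0.1, 0.404], [-0.999, -0.032, -0.018, -0.192], [-0.022, 0.099, 0.995, 1.343], [0.0, 0.0, 0.0, 1.0]]
wrist [[354.0, 0.0, 319.2], [0.0, 354.0, 239.1], [0.0, 0.0, 1.0]] -0.05800207641762002 [[0.257, 0.925, 0.281, 0.224], [-0.966, 0.246, 0.074, -0.509], [-0.001, -0.29, 0.957, 0.384], [0.0, 0.0, 0.0, 1.0]]
{'time_s': 0.15, 'qpos': array([-1.37756996e+00,  3.00325487e-01,  1.52143830e+00, -2.46034439e-05,
        1.32068840e+00, -6.65846695e-02]), 'joint_vel': array([-2.13920795e-03, -1.50615597e-03, -2.06651005e-03, -9.03354980e-04,
       -6.30040977e-05,  7.75158841e-04]), 'tau': array([ 1.23900136e-03, -5.31959331e+01, -3.52819526e+01,  7.08458503e-02,
        2.36072339e-02, -6.89580224e-05]), 'ee_pos': array([ 0.14125481, -0.53134663,  0.20502661]), 'eef_rot': array([-1.57076292e+00,  8.59214733e-04, -1.31097918e+00]), 'force': array([ 0.34679694, -0.60493806,  0.49798617]), 'moment': array([-0.03047048,  0.0098178 ,  0.03344357]), 'grip_width': 0.09347221574414838}
```

View pics/top0.png

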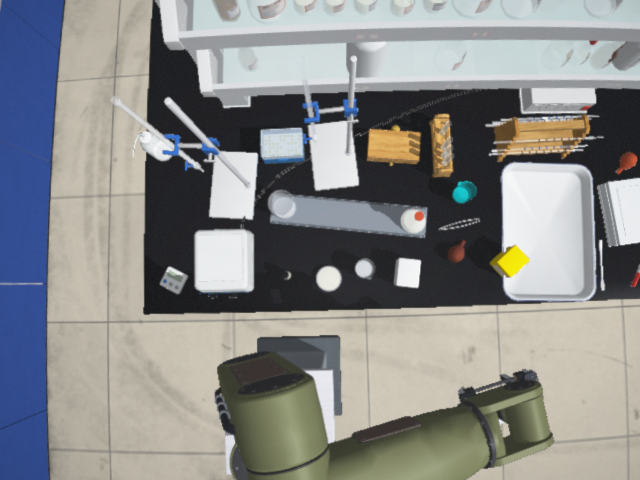

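View pics/side0.png

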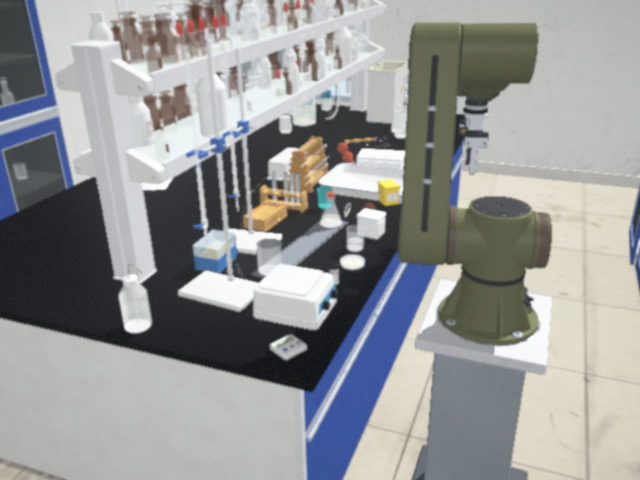

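View pics/wrist0.png

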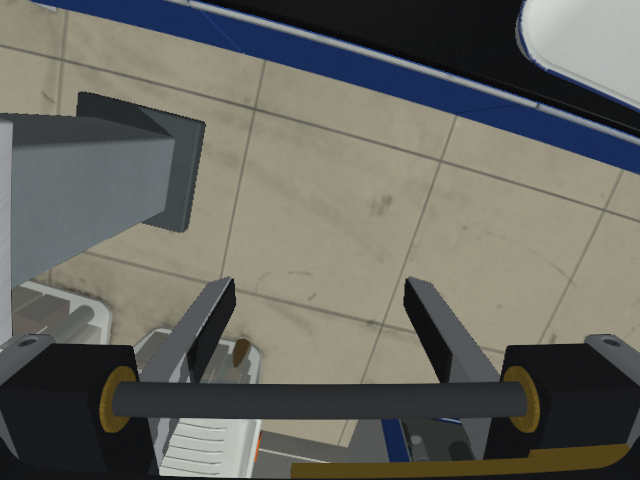

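The top view shows the mat from (270,207) to (427,222), with the flask at its right end (415,220) and the large beaker at its left end (282,205). The timer is at (173,280), the vial at (288,275), the petri dish at (328,278), the small beaker at (365,268) and the white box at (407,272). I'll zoom in.

```bash
python3 - <<'E'
from h import *
im=cv2.imread("pics/top0.png"); c=cams.calibration("top")
cv2.imwrite("pics/topz1.png",cv2.resize(im[180:310,260:440],None,fx=4.4,fy=4.4,interpolation=cv2.INTER_CUBIC))
cv2.imwrite("pics/topz2.png",cv2.resize(im[180:310,140:300],None,fx=4.4,fy=4.4,interpolation=cv2.INTER_CUBIC))
for n,(u,v,z) in dict(box=(407,272,.075),b100=(365,268,.05),vial=(288,275,.06),timer=(173,280,.018),petri=(328,278,.015),m1=(271,194,.003),m2=(270,222,.003),m3=(427,208,.003),m4=(426,237,.003),flask=(418,216,.114)).items(): print(n,px2w(c,u,v,z).round(3))
E
```

```text
box [ 0.422 -0.378  0.075]
b100 [ 0.438 -0.264  0.05 ]
vial [ 0.424 -0.047  0.06 ]
timer [0.419 0.298 0.018]
petri [ 0.413 -0.158  0.015]
m1 [0.667 0.005 0.003]
m2 [0.583 0.009 0.003]
m3 [ 0.61  -0.457  0.003]
m4 [ 0.524 -0.449  0.003]
flask [ 0.572 -0.409  0.114]
```

View pics/topz1.png

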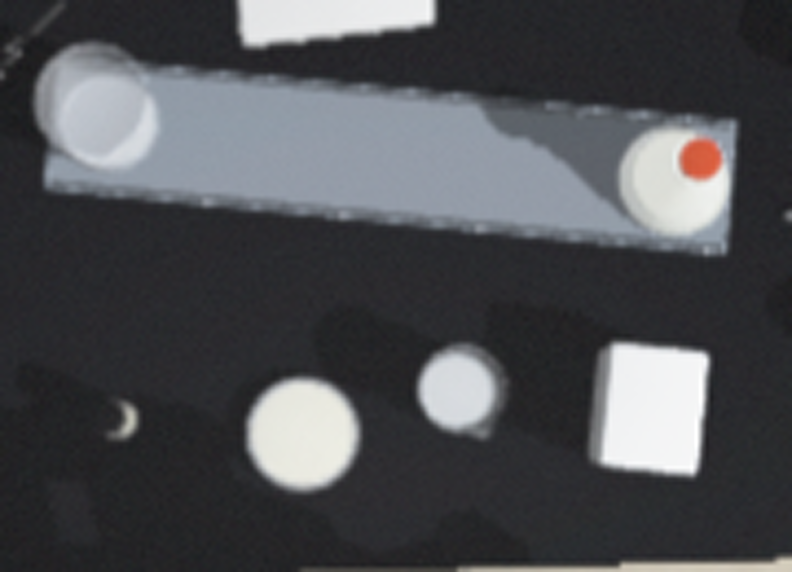

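View pics/topz2.png

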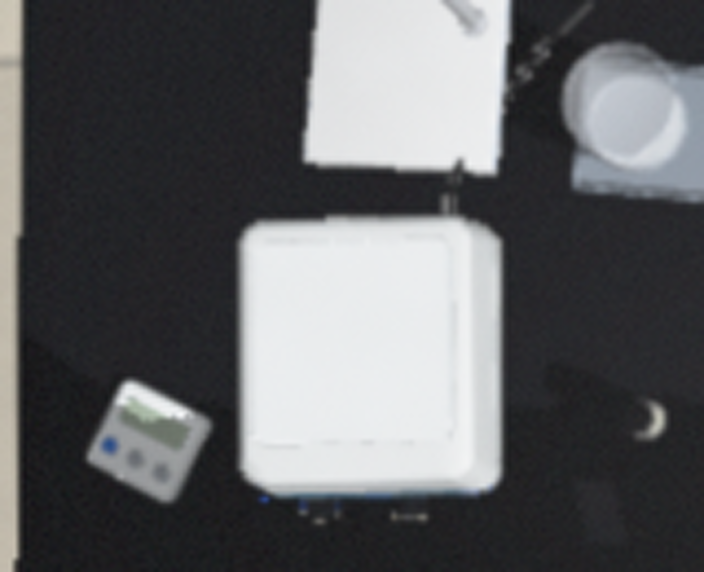

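```bash
python3 - <<'E'
from h import *
c=cams.calibration("top"); s=cams.calibration("side")
def z1(u,v,z): return px2w(c,u/4.4+260,v/4.4+180,z)
def z2(u,v,z): return px2w(c,u/4.4+140,v/4.4+180,z)
for n,p in dict(R1=(737,118),R2=(726,254),L2=(43,188),top=(190,68)).items(): print(n,z1(*p,.003).round(4))
a,b,l=z1(737,118,.003),z1(726,254,.003),z1(43,188,.003)
ctr=(a+l)/2; print("mat c",ctr.round(4),"len",np.linalg.norm(b-l),"w",np.linalg.norm(a-b)); d=l-b; print("mat yaw of +y",np.degrees(np.arctan2(d[1],d[0])), d/np.linalg.norm(d))
print("flask stopper",z1(701,159,.114), "flask base",z1(675,181,0.02))
for p in [(612,343),(709,352),(697,477),(605,466)]: print("box",z1(*p,.075).round(4))
print("vial edge",z1(137,419,.004))
for p in [(130,378),(213,425),(170,503),(87,460)]: print("timer",z2(*p,.016).round(4))
for h in (0,.08,.1,.12): print("stirrer",h,z2(240,230,h).round(3),z2(240,480,h).round(3),z2(500,480,h).round(3),z2(470,480,h).round(3))
E
python3 - <<'E'
import cv2
im=cv2.imread("pics/side0.png"); cv2.imwrite("pics/sidez.png",cv2.resize(im[200:380,160:400],None,fx=3.3,fy=3.3,interpolation=cv2.INTER_CUBIC))
E
```

```text
R1 [ 0.6134 -0.4583  0.003 ]
R2 [ 0.5218 -0.4462  0.003 ]
L2 [0.581  0.0102 0.003 ]
top [ 0.6595 -0.091   0.003 ]
mat c [ 0.5972 -0.2241  0.003 ] len 0.46015128182510623 w 0.09238445161482174
mat yaw of +y 82.6114230689741 [0.12859788 0.99169682 0.        ]
flask stopper [ 0.57126875 -0.41265172  0.114     ] flask base [ 0.56990258 -0.41155442  0.02      ]
box [ 0.4616 -0.3578  0.075 ]
box [ 0.454  -0.4187  0.075 ]
box [ 0.376  -0.4076  0.075 ]
box [ 0.3848 -0.3502  0.075 ]
vial edge [ 0.42415136 -0.05011093  0.004     ]
timer [0.4609 0.309  0.016 ]
timer [0.428  0.2519 0.016 ]
timer [0.3768 0.2816 0.016 ]
timer [0.4067 0.3388 0.016 ]
stirrer 0 [0.56  0.238 0.   ] [0.391 0.239 0.   ] [0.387 0.062 0.   ] [0.387 0.082 0.   ]
stirrer 0.08 [0.551 0.213 0.08 ] [0.392 0.213 0.08 ] [0.388 0.047 0.08 ] [0.388 0.066 0.08 ]
stirrer 0.1 [0.549 0.206 0.1  ] [0.392 0.207 0.1  ] [0.388 0.043 0.1  ] [0.388 0.062 0.1  ]
stirrer 0.12 [0.546 0.2   0.12 ] [0.392 0.2   0.12 ] [0.388 0.039 0.12 ] [0.389 0.058 0.12 ]
```

View pics/sidez.png

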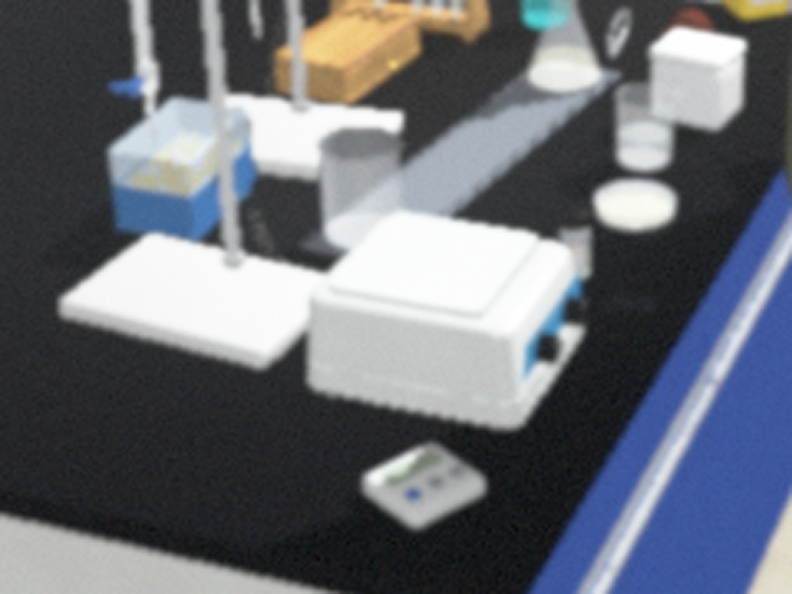

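```bash
python3 - <<'E'
from h import *
s=cams.calibration("side")
Z=lambda u,v:(u/3.3+160,v/3.3+200)
for b in [(312,385),(515,427)]:
    P=px2w(s,*Z(*b),0); print(P.round(3))
    for h in (.06,.08,.1): u,v=w2px(s,P+[0,0,h]); print(h,(u-160)*3.3,(v-200)*3.3)
from scipy.spatial.transform import Rotation
mc=np.array([.5972,-.2241]);d=np.array([.1286,.9917])
print("beaker tgt",mc+.095*d,"vial tgt",mc-.095*d)
E
```

```text
[0.56  0.201 0.   ]
0.06 307.03214303287086 318.7587040502558
0.08 305.3362019532622 296.17548037433335
0.1 303.61961880932876 273.33310978894707
[0.389 0.202 0.   ]
0.06 513.4318571534616 358.95674004445954
0.08 512.8965810607235 335.7407095623888
0.1 512.3548203860477 312.2486759092385
beaker tgt [ 0.609417  -0.1298885] vial tgt [ 0.584983  -0.3183115]
```

Call:
{"method": "step_arm", "body": {
  "plan": [
    {"grip":-1,"slide":[-0.008,0,0.034],"spin":0},
    {"grip":-1,"slide":[-0.008,0,0.034],"spin":0},
    {"grip":-1,"slide":[-0.008,0,0.034],"spin":0},
    {"grip":-1,"slide":[-0.008,0,0.034],"spin":0},
    {"grip":-1,"slide":[-0.008,0,0.034],"spin":0},
    {"grip":-1,"slide":[-0.008,0,0.034],"spin":0},
    {"grip":-1,"slide":[-0.008,0,0.034],"spin":0},
    {"grip":-1,"slide":[-0.008,0,0.034],"spin":0},
    {"grip":-1,"slide":[-0.008,0,0.034],"spin":0},
    {"grip":-1,"slide":[0,0,0],"spin":5.5},
    {"grip":-1,"slide":[0,0,0],"spin":5.5},
    {"grip":-1,"slide":[0,0,0],"spin":5.5},
    {"grip":-1,"slide":[0,0,0],"spin":5.3},
    {"grip":-1,"slide":[0,0,0],"spin":0},
    {"grip":-1,"slide":[0,0,0],"spin":0},
    {"grip":-1,"slide":[0,0,0],"spin":0}
  ],
  "force": 20
}}

```text
time_s: 1.48
ee_pos: [0.4185, -0.3833, 0.2053]
eef_rot: [-1.571, 0.0, -1.688]
force: [-0.7, 0.9, 0.2]
grip_width: 0.0938
```

```bash
cat >> h.py <<'E'
def look(name,cam="wrist"):
    o=get_obs(); c=cams.calibration(cam); im=cams.camera(cam); cv2.imwrite(f"pics/{name}.png",im)
    np.savez(f"pics/{name}.npz",K=c["K"],k1=c["k1"],T=c["T"])
    print("t",round(o["time_s"],2),"tcp",o["ee_pos"].round(4),"rot",np.degrees(o["eef_rot"]).round(2),"F",o["force"].round(1),"w",round(o["grip_width"],4))
    return im
def calof(name):
    d=np.load(f"pics/{name}.npz"); return dict(K=d["K"],k1=float(d["k1"]),T=d["T"])
def rel(x,y,z=None):
    o=get_obs(); p=o["ee_pos"]; yaw=o["eef_rot"][2]; dx,dy=x-p[0],y-p[1]
    print("slide x,y,z:",round(dx*np.cos(yaw)+dy*np.sin(yaw),4), None if z is None else round(p[2]-z,4), round(-dx*np.sin(yaw)+dy*np.cos(yaw),4),"yaw",round(np.degrees(yaw),2))
E
python3 -c "
from h import *
look('w1')"
```

```text
t 1.48 tcp [ 0.4185 -0.3833  0.2053] rot [-9.001e+01  1.000e-02 -9.674e+01] F [-0.7  0.9  0.2] w 0.0938
```

View pics/w1.png

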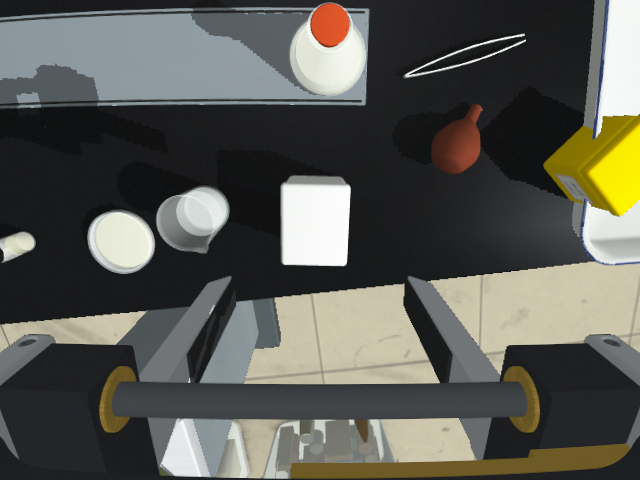

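The wrist view shows the box lid at corners (281,185), (350,185), (347,265) and (282,265). The small beaker is near (193,219) with its spout at (205,250), the petri dish is at (121,241), and the vial is at the left edge. Next I'll measure these.

```bash
python3 - <<'E'
from h import *
c=calof("w1"); im=cv2.imread("pics/w1.png")
P=[px2w(c,*p,.075) for p in [(281,185),(350,185),(347,265),(282,265)]]
print(np.round(P,4), np.mean(P,0).round(4))
print("mat R1,R2 ",px2w(c,368,9,.003).round(4),px2w(c,365,104,.003).round(4))
print("petri",px2w(c,121,241,.012).round(4), "stopper", px2w(c,330,24,.11).round(4))
cv2.imwrite("pics/w1z.png",cv2.resize(im[165:290,80:360],None,fx=2.8,fy=2.8,interpolation=cv2.INTER_CUBIC))
E
```

```text
[[ 0.4631 -0.3542  0.075 ]
 [ 0.456  -0.414   0.075 ]
 [ 0.382  -0.4043  0.075 ]
 [ 0.3891 -0.3441  0.075 ]] [ 0.4225 -0.3792  0.075 ]
mat R1,R2  [ 0.6124 -0.4526  0.003 ] [ 0.5255 -0.442   0.003 ]
petri [ 0.4149 -0.1583  0.012 ] stopper [ 0.5751 -0.4086  0.11  ]
```

View pics/w1z.png

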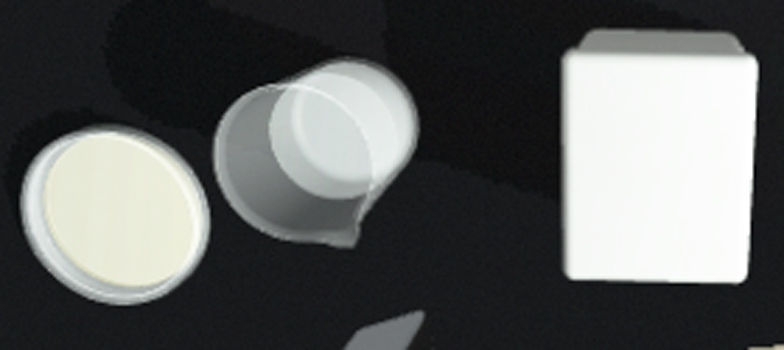

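Call:
{"method": "step_arm", "body": {
  "plan": [
    {"grip":-1,"slide":[-0.002,0.035,0.003],"spin":0},
    {"grip":-1,"slide":[0,0.035,0],"spin":0},
    {"grip":-1,"slide":[0,0.035,0],"spin":0},
    {"grip":-1,"slide":[0,0.035,0],"spin":0},
    {"grip":-1,"slide":[0,0.02,0],"spin":0},
    {"grip":-1,"slide":[0,0.015,0],"spin":0},
    {"grip":-1,"slide":[0,0,0],"spin":0},
    {"grip":0,"slide":[0,0,0],"spin":0},
    {"grip":0.3,"slide":[0,0,0],"spin":0},
    {"grip":0.5,"slide":[0,0,0],"spin":0},
    {"grip":1,"slide":[0,0,0],"spin":0},
    {"grip":1,"slide":[0,0,0],"spin":0},
    {"grip":1,"slide":[0,0,0],"spin":0},
    {"grip":1,"slide":[0,0,0],"spin":0},
    {"grip":1,"slide":[0,0,0],"spin":0},
    {"grip":1,"slide":[0,0,0],"spin":0}
  ],
  "force": 20
}}

```text
time_s: 2.87
ee_pos: [0.422, -0.3819, 0.0312]
eef_rot: [-1.57, -0.0, -1.691]
force: [-1.4, 2.3, 6.8]
grip_width: 0.0622
```

```bash
python3 -c "
from h import *
look('w2')"
```

```text
t 2.87 tcp [ 0.422  -0.3819  0.0312] rot [-8.996e+01 -3.000e-02 -9.691e+01] F [-1.4  2.3  6.8] w 0.0622
```

View pics/w2.png

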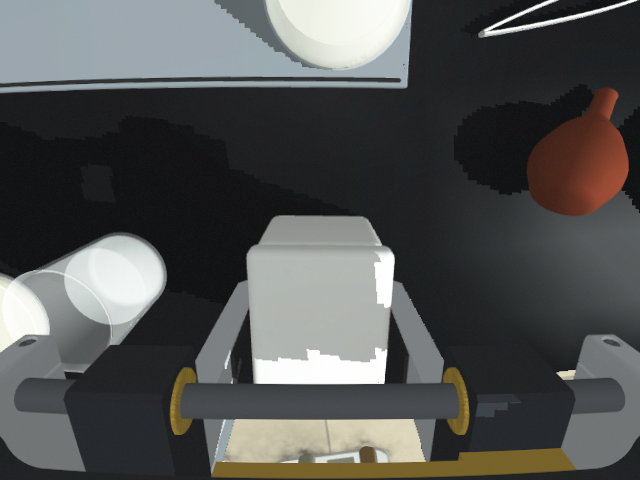

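The box is gripped: the opening reads 62.2 mm and the box shows between the fingers. Now I'll lift it and carry it to the mat's centre.

Call:
{"method": "step_arm", "body": {
  "plan": [
    {"grip":1,"slide":[0,-0.03,0],"spin":0},
    {"grip":1,"slide":[0,-0.04,0],"spin":0},
    {"grip":1,"slide":[0,-0.04,0],"spin":0},
    {"grip":1,"slide":[-0.03,0,0.026],"spin":0},
    {"grip":1,"slide":[-0.03,0,0.026],"spin":0},
    {"grip":1,"slide":[-0.03,0,0.026],"spin":0},
    {"grip":1,"slide":[-0.03,0,0.026],"spin":0},
    {"grip":1,"slide":[-0.03,0,0.026],"spin":0},
    {"grip":1,"slide":[-0.03,0,0.026],"spin":0},
    {"grip":1,"slide":[0,0,0],"spin":0},
    {"grip":1,"slide":[0,0,0],"spin":0},
    {"grip":1,"slide":[0,0,0],"spin":0}
  ]
}}

```text
time_s: 3.92
ee_pos: [0.5979, -0.2219, 0.1402]
eef_rot: [-1.571, -0.0, -1.691]
force: [-0.5, -1.9, -0.4]
grip_width: 0.0617
```

```bash
python3 -c "
from h import *
look('w3');look('t3','top')"
```

```text
t 3.92 tcp [ 0.5979 -0.2219  0.1402] rot [-90.04  -0.   -96.9 ] F [-0.5 -1.9 -0.4] w 0.0617
t 3.97 tcp [ 0.5977 -0.2225  0.1403] rot [-90.03  -0.   -96.95] F [ 0.1 -0.6  0.2] w 0.0623
```

View pics/w3.png

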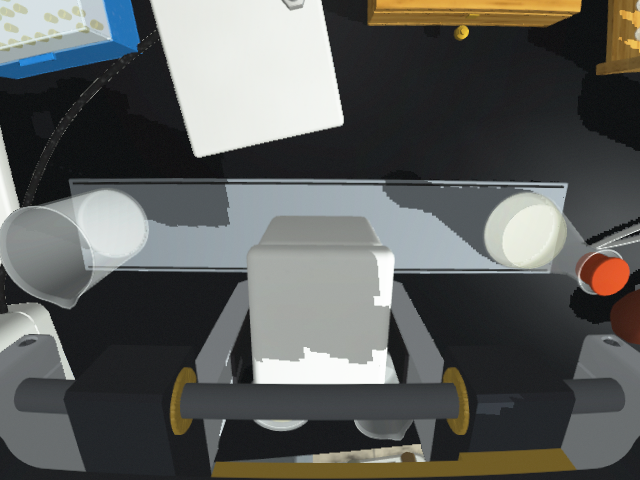

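View pics/t3.png

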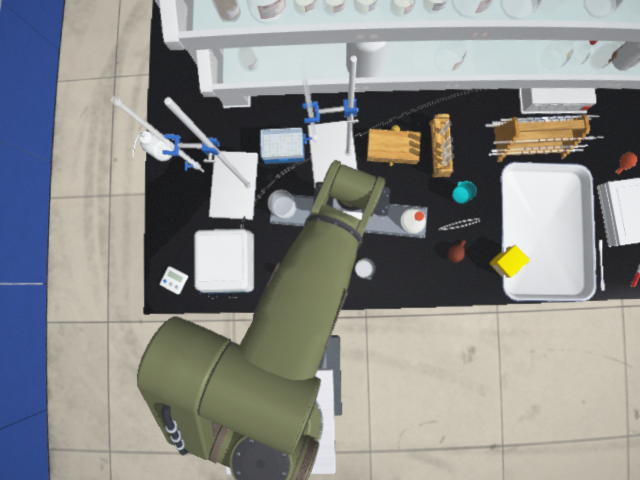

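In the wrist view the mat corners are at (70,180), (567,184) and (551,272), and the bottom-left one is near (85,270). The held box hangs over the mat.

```bash
python3 - <<'E'
from h import *
c=calof("w3")
a,b,r,l=[px2w(c,*p,.003) for p in [(70,180),(567,184),(551,272),(85,271)]]
print(a,b,r,l,np.linalg.norm(a-b),np.linalg.norm(b-r)); print("c",(a+r)/2,(a+b+r+l)/4); d=a-b; print(d/np.linalg.norm(d))
b0=px2w(c,528,231,.003); print("flask base",b0)
E
```

```text
[ 6.70905279e-01 -1.86684382e-04  3.00000000e-03] [ 0.61273202 -0.4519459   0.003     ] [ 0.5264345 -0.4427743  0.003    ] [0.58246857 0.01335942 0.003     ] 0.455489311946195 0.08678352894161608
c [ 0.59866989 -0.22148049  0.003     ] [ 0.59813509 -0.22038687  0.003     ]
[0.12771597 0.99181078 0.        ]
flask base [ 0.57179584 -0.41677632  0.003     ]
```

Call:
{"method": "step_arm", "body": {
  "plan": [
    {"grip":1,"slide":[0,0.03,0],"spin":0},
    {"grip":1,"slide":[0,0.03,0],"spin":0},
    {"grip":1,"slide":[0,0.025,0],"spin":0},
    {"grip":1,"slide":[0,0.015,0],"spin":0},
    {"grip":1,"slide":[0,0.005,0],"spin":0},
    {"grip":1,"slide":[0,0,0],"spin":0},
    {"grip":1,"slide":[0,0.001,0],"spin":0},
    {"grip":1,"slide":[0,0,0],"spin":0},
    {"grip":-0.4,"slide":[0,0,0],"spin":0},
    {"grip":-0.7,"slide":[0,0,0],"spin":0},
    {"grip":-1,"slide":[0,0,0],"spin":0},
    {"grip":-1,"slide":[0,0,0],"spin":0},
    {"grip":-1,"slide":[0,0,0],"spin":0},
    {"grip":-1,"slide":[0,0,0],"spin":0},
    {"grip":-1,"slide":[0,0,0],"spin":0}
  ]
}}

```text
time_s: 5.27
ee_pos: [0.5983, -0.2218, 0.0344]
eef_rot: [-1.571, -0.0, -1.691]
force: [-0.7, 0.4, -0.5]
grip_width: 0.0938
```

```bash
python3 -c "
from h import *
look('w4'); rel(.44,-.262,.2)"
```

```text
t 5.27 tcp [ 0.5983 -0.2218  0.0344] rot [-90.    -0.   -96.91] F [-0.7  0.4 -0.5] w 0.0938
slide x,y,z: 0.059 -0.1656 -0.1523 yaw -96.91
```

View pics/w4.png

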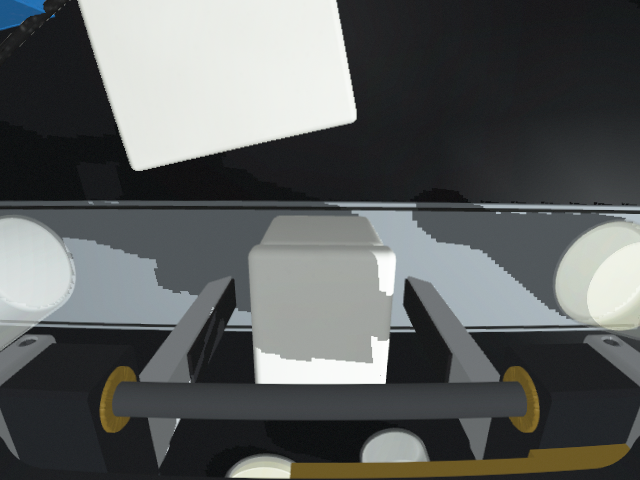

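```bash
python3 - <<'E'
from h import *
c=calof("w1"); Z=lambda u,v:(u/2.8+80,v/2.8+165)
a=px2w(c,*Z(293,160),.07); b=px2w(c,*Z(354,244),.07); print(a,b,np.degrees(np.arctan2(*(b-a)[1::-1])),np.linalg.norm(b-a))
print("base",px2w(c,*Z(345,132),.005))
for p in [(214,152),(372,165),(290,83),(285,238)]: print(px2w(c,*Z(*p),.07))
E
```

```text
[ 0.43932899 -0.26014647  0.07      ] [ 0.40828343 -0.27423837  0.07      ] -155.58621131295135 0.03409411355009214
base [ 0.43472089 -0.25589333  0.005     ]
[ 0.4451631  -0.23440737  0.07      ]
[ 0.4345352  -0.28592796  0.07      ]
[ 0.46448492 -0.26488881  0.07      ]
[ 0.41310438 -0.25126153  0.07      ]
```

Call:
{"method": "step_arm", "body": {
  "plan": [
    {"grip":-1,"slide":[0,-0.041,0],"spin":0},
    {"grip":-1,"slide":[0,-0.041,0],"spin":0},
    {"grip":-1,"slide":[0,-0.041,0],"spin":0},
    {"grip":-1,"slide":[0,-0.041,0],"spin":0},
    {"grip":-1,"slide":[0.012,0,-0.031],"spin":0},
    {"grip":-1,"slide":[0.012,0,-0.031],"spin":0},
    {"grip":-1,"slide":[0.012,0,-0.03],"spin":0},
    {"grip":-1,"slide":[0.012,0,-0.03],"spin":0},
    {"grip":-1,"slide":[0.011,0,-0.03],"spin":0},
    {"grip":-1,"slide":[0,0,0],"spin":-6.3},
    {"grip":-1,"slide":[0,0,0],"spin":-6.3},
    {"grip":-1,"slide":[0,0,0],"spin":-6.3},
    {"grip":-1,"slide":[0,0,0],"spin":-6.3},
    {"grip":-1,"slide":[0,0,0],"spin":-6.3},
    {"grip":-1,"slide":[0,0,0],"spin":0},
    {"grip":-1,"slide":[0,0,0],"spin":0},
    {"grip":-1,"slide":[0,0,0],"spin":0}
  ]
}}

```text
time_s: 6.73
ee_pos: [0.4403, -0.2621, 0.1985]
eef_rot: [-1.571, 0.0, -1.145]
force: [-0.5, 0.4, 0.5]
grip_width: 0.0941
```

```bash
python3 -c "
from h import *
look('w5')"
```

```text
t 6.73 tcp [ 0.4403 -0.2621  0.1985] rot [-90.     0.   -65.63] F [-0.5  0.4  0.5] w 0.0941
```

View pics/w5.png

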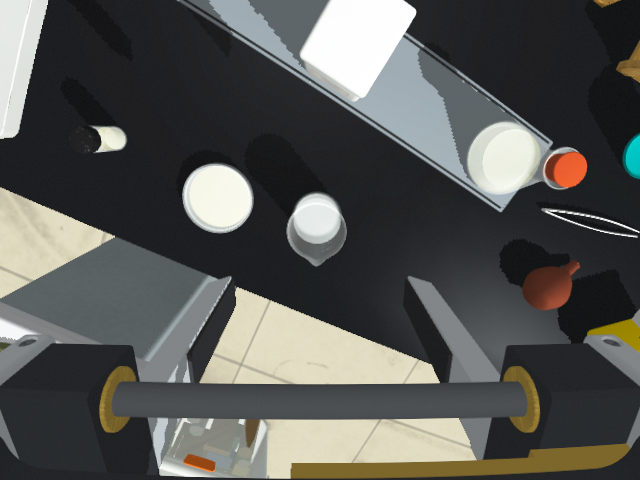

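The beaker rim is centred near (317,229) and its spout points straight down, so it is aligned with the jaws. The vial's cap is at (86,139) and its base at (118,139), and the petri dish is at (218,198).

```bash
python3 - <<'E'
from h import *
c=calof("w5"); im=cv2.imread("pics/w5.png")
cv2.imwrite("pics/w5z.png",cv2.resize(im[110:280,60:370],None,fx=2.5,fy=2.5,interpolation=cv2.INTER_CUBIC))
L,R=px2w(c,287,231,.07),px2w(c,347,231,.07); print(L,R,(L+R)/2)
print("base",px2w(c,317,220,.003), "tip",px2w(c,316,265,.07))
print("cap",px2w(c,84,139,.06),"vbase", px2w(c,116,139,.01))
print("petri",px2w(c,218,197,.015)); rel(*((L+R)/2)[:2],.025)
E
```

```text
[ 0.42820469 -0.23506476  0.07      ] [ 0.45052695 -0.28427016  0.07      ] [ 0.43936582 -0.25966746  0.07      ]
base [ 0.43347939 -0.26186038  0.003     ] tip [ 0.40916096 -0.27228692  0.07      ]
cap [ 0.42878346 -0.03713961  0.06      ] vbase [ 0.42821039 -0.03892056  0.01      ]
petri [ 0.41622474 -0.15704925  0.015     ]
slide x,y,z: -0.0026 0.1735 0.0002 yaw -65.59
```

View pics/w5z.png

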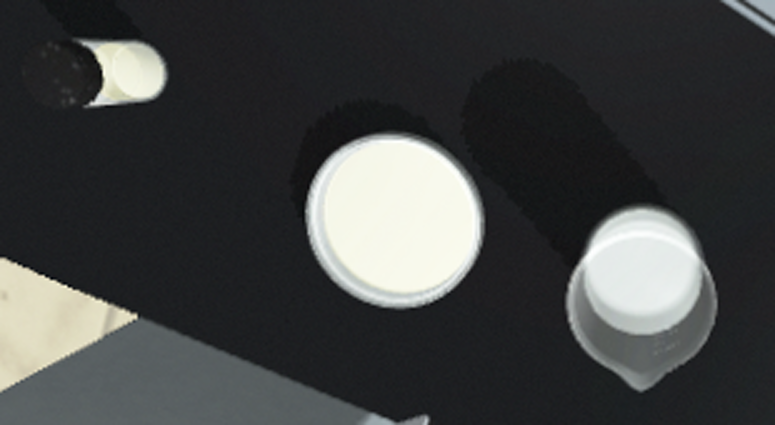

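Call:
{"method": "step_arm", "body": {
  "plan": [
    {"grip":-0.75,"slide":[-0.002,0.03,-0.001],"spin":0},
    {"grip":-0.75,"slide":[0,0.035,0],"spin":0},
    {"grip":-0.75,"slide":[0,0.035,0],"spin":0},
    {"grip":-0.75,"slide":[0,0.035,0],"spin":0},
    {"grip":-0.75,"slide":[0,0.025,0],"spin":0},
    {"grip":-0.75,"slide":[0,0.013,0],"spin":0},
    {"grip":-0.75,"slide":[0,0,0],"spin":0},
    {"grip":0,"slide":[0,0,0],"spin":0},
    {"grip":0.2,"slide":[0,0,0],"spin":0},
    {"grip":0.5,"slide":[0,0,0],"spin":0},
    {"grip":1,"slide":[0,0,0],"spin":0},
    {"grip":1,"slide":[0,0,0],"spin":0},
    {"grip":1,"slide":[0,0,0],"spin":0},
    {"grip":1,"slide":[0,0,0],"spin":0},
    {"grip":1,"slide":[0,0,0],"spin":0},
    {"grip":1,"slide":[0,0,0],"spin":0}
  ],
  "force": 12
}}

```text
time_s: 8.12
ee_pos: [0.4388, -0.2609, 0.0261]
eef_rot: [-1.57, -0.001, -1.142]
force: [-1.0, 1.3, 6.8]
grip_width: 0.052
```

```bash
python3 -c "
from h import *
look('w6'); rel(.610,-.128,.14)"
```

```text
t 8.12 tcp [ 0.4388 -0.2609  0.0261] rot [-8.997e+01 -5.000e-02 -6.542e+01] F [-1.   1.3  6.8] w 0.052
slide x,y,z: -0.0497 -0.1138 0.2109 yaw -65.42
```

View pics/w6.png

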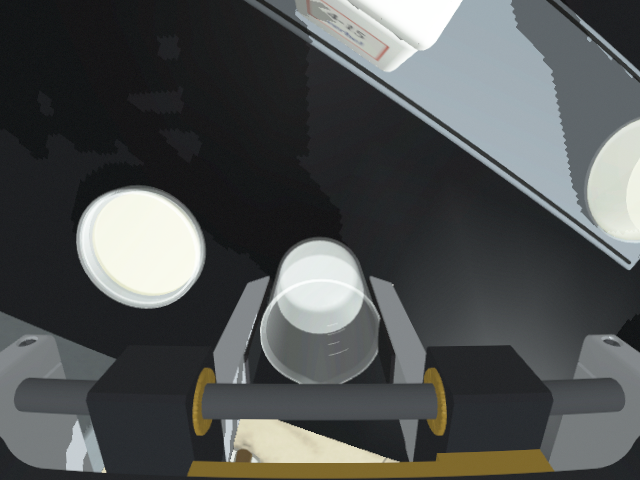

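Call:
{"method": "step_arm", "body": {
  "plan": [
    {"grip":1,"slide":[0,-0.03,0],"spin":0},
    {"grip":1,"slide":[0,-0.04,0],"spin":0},
    {"grip":1,"slide":[0,-0.04,0],"spin":0},
    {"grip":1,"slide":[0,-0.015,0],"spin":0},
    {"grip":1,"slide":[-0.0083,0,0.035],"spin":0},
    {"grip":1,"slide":[-0.0083,0,0.035],"spin":0},
    {"grip":1,"slide":[-0.0083,0,0.035],"spin":0},
    {"grip":1,"slide":[-0.0083,0,0.035],"spin":0},
    {"grip":1,"slide":[-0.0083,0,0.035],"spin":0},
    {"grip":1,"slide":[-0.0083,0,0.035],"spin":0},
    {"grip":1,"slide":[0,0,0],"spin":-6.4},
    {"grip":1,"slide":[0,0,0],"spin":-6.4},
    {"grip":1,"slide":[0,0,0],"spin":-6.4},
    {"grip":1,"slide":[0,0,0],"spin":-6.4},
    {"grip":1,"slide":[0,0,0],"spin":-6.4},
    {"grip":1,"slide":[0,0,0],"spin":-6.4},
    {"grip":1,"slide":[0,0,0],"spin":-6.4},
    {"grip":1,"slide":[0,0,0],"spin":-6.4},
    {"grip":1,"slide":[0,0,0],"spin":-6.4},
    {"grip":1,"slide":[0,0,0],"spin":0}
  ]
}}

```text
time_s: 9.83
ee_pos: [0.6087, -0.128, 0.1504]
eef_rot: [-1.571, 0.0, -0.131]
force: [0.1, -0.9, -0.3]
grip_width: 0.0523
```

Call:
{"method": "step_arm", "body": {
  "plan": [
    {"grip":1,"slide":[0,0,0],"spin":0},
    {"grip":1,"slide":[0,0,0],"spin":0}
  ]
}}

```text
time_s: 10.0
ee_pos: [0.6087, -0.128, 0.1504]
eef_rot: [-1.571, 0.0, -0.14]
force: [0.7, 0.4, -1.2]
grip_width: 0.0519
```

```bash
python3 -c "
from h import *
look('w7'); rel(.610,-.128,.029)"
```

```text
t 10.0 tcp [ 0.6087 -0.128   0.1504] rot [-9.00e+01  1.00e-02 -8.03e+00] F [ 0.7  0.4 -1.2] w 0.0519
slide x,y,z: 0.0012 0.1214 0.0002 yaw -8.0
```

View pics/w7.png

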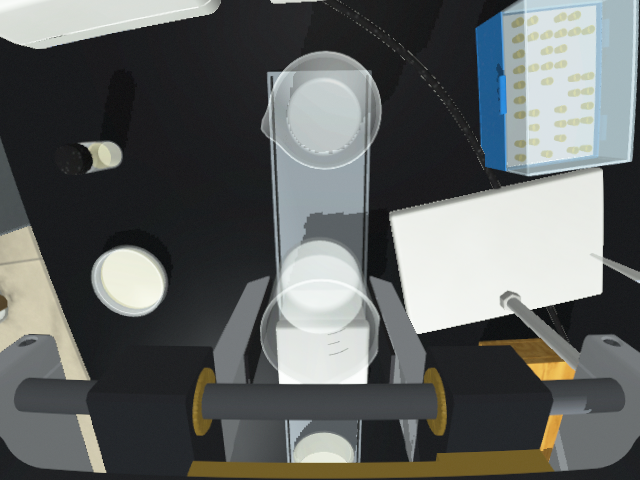

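```bash
python3 -c "
from h import *
c=calof('w7'); print(px2w(c,510,298,.02)); 
for p in [(268,72),(372,72)]: print(px2w(c,*p,.003))
print(px2w(c,74,159,.06),px2w(c,110,155,.005))"
```

```text
[ 0.78451805 -0.22141051  0.02      ]
[0.58463584 0.01268309 0.003     ]
[6.72452188e-01 3.17281408e-04 3.00000000e-03]
[ 0.43225616 -0.03401319  0.06      ] [ 0.42911938 -0.03413905  0.005     ]
```

Call:
{"method": "step_arm", "body": {
  "plan": [
    {"grip":1,"slide":[0.001,0.03,0],"spin":0},
    {"grip":1,"slide":[0,0.03,0],"spin":0},
    {"grip":1,"slide":[0,0.03,0],"spin":0},
    {"grip":1,"slide":[0,0.02,0],"spin":0},
    {"grip":1,"slide":[0,0.009,0],"spin":0},
    {"grip":1,"slide":[0,0.002,0],"spin":0},
    {"grip":1,"slide":[0,0,0],"spin":0},
    {"grip":1,"slide":[0,0,0],"spin":0}
  ]
}}

```text
time_s: 10.72
ee_pos: [0.6104, -0.1283, 0.0306]
eef_rot: [-1.571, -0.002, -0.137]
force: [-0.4, 0.5, 0.1]
grip_width: 0.0518
```

Call:
{"method": "step_arm", "body": {
  "plan": [
    {"grip":1,"slide":[0,0.001,0],"spin":0},
    {"grip":1,"slide":[0,0,0],"spin":0},
    {"grip":-0.4,"slide":[0,0,0],"spin":0},
    {"grip":-0.6,"slide":[0,0,0],"spin":0},
    {"grip":-0.7,"slide":[0,0,0],"spin":0},
    {"grip":-0.7,"slide":[0,0,0],"spin":0},
    {"grip":-0.7,"slide":[0,0,0],"spin":0},
    {"grip":-0.7,"slide":[0,0,0],"spin":0}
  ]
}}

```text
time_s: 11.38
ee_pos: [0.6098, -0.1282, 0.0285]
eef_rot: [-1.571, -0.0, -0.136]
force: [0.1, 0.4, -0.1]
grip_width: 0.08
```

```bash
python3 -c "
from h import *
look('w8'); rel(.43,-.036,.2)"
```

```text
t 11.38 tcp [ 0.6098 -0.1282  0.0285] rot [-90.    -0.    -7.82] F [ 0.1  0.4 -0.1] w 0.08
slide x,y,z: -0.1906 -0.1716 0.0668 yaw -7.82
```

View pics/w8.png

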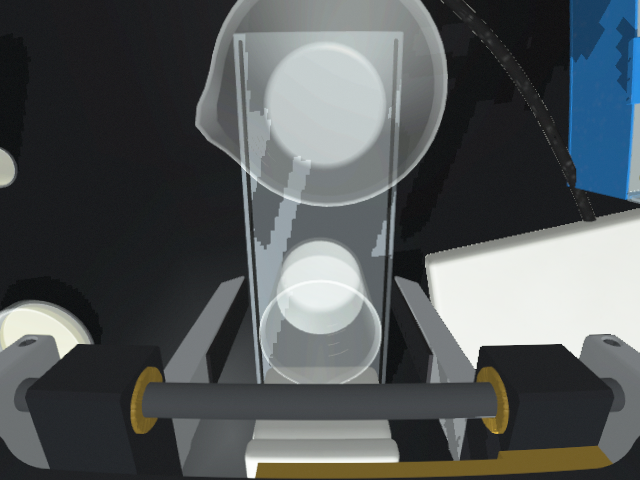

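Call:
{"method": "step_arm", "body": {
  "plan": [
    {"grip":-0.7,"slide":[0,-0.02,0],"spin":0},
    {"grip":-0.7,"slide":[0,-0.035,0],"spin":0},
    {"grip":-0.7,"slide":[0,-0.04,0],"spin":0},
    {"grip":-0.7,"slide":[0,-0.04,0],"spin":0},
    {"grip":-0.7,"slide":[0,-0.035,0],"spin":0},
    {"grip":-0.7,"slide":[-0.038,0,0.0134],"spin":0},
    {"grip":-0.7,"slide":[-0.038,0,0.0134],"spin":0},
    {"grip":-0.7,"slide":[-0.038,0,0.0134],"spin":0},
    {"grip":-0.7,"slide":[-0.038,0,0.0134],"spin":0},
    {"grip":-0.7,"slide":[-0.038,0,0.0134],"spin":0},
    {"grip":-0.7,"slide":[0,0,0],"spin":0},
    {"grip":-0.7,"slide":[0,0,0],"spin":0},
    {"grip":-0.7,"slide":[0,0,0],"spin":0}
  ]
}}

```text
time_s: 12.52
ee_pos: [0.4314, -0.0361, 0.199]
eef_rot: [-1.571, -0.002, -0.136]
force: [-0.9, -0.6, -0.5]
grip_width: 0.08
```

```bash
python3 -c "
from h import *
look('w9');look('t9','top')"
```

```text
t 12.52 tcp [ 0.4314 -0.0361  0.199 ] rot [-9.001e+01 -9.000e-02 -7.800e+00] F [-0.9 -0.6 -0.5] w 0.08
t 12.57 tcp [ 0.4316 -0.0363  0.1987] rot [-9.00e+01 -5.00e-02 -7.83e+00] F [ 0.4  0.2 -0.1] w 0.08
```

View pics/w9.png

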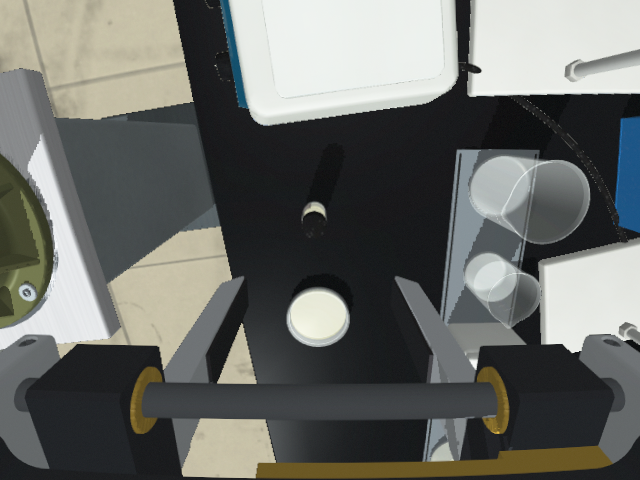

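View pics/t9.png

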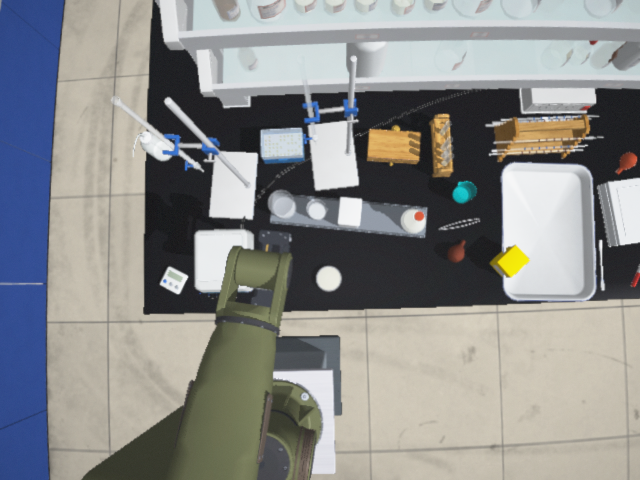

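The vial's cap is at (314,225) in the wrist view, with its base just above at (315,212). The top view shows the box and small beaker standing on the mat.

```bash
python3 -c "
from h import *
c=calof('w9'); a=px2w(c,314,225,.06); print(a,px2w(c,315,212,.003)); rel(a[0],a[1],.02)
im=cv2.imread('pics/w9.png'); cv2.imwrite('pics/w9z.png',cv2.resize(im[180:260,270:360],None,fx=6,fy=6))"
```

```text
[ 0.42745024 -0.03231568  0.06      ] [ 0.42772336 -0.03265093  0.003     ]
slide x,y,z: -0.0046 0.1785 0.0035 yaw -7.84
```

View pics/w9z.png

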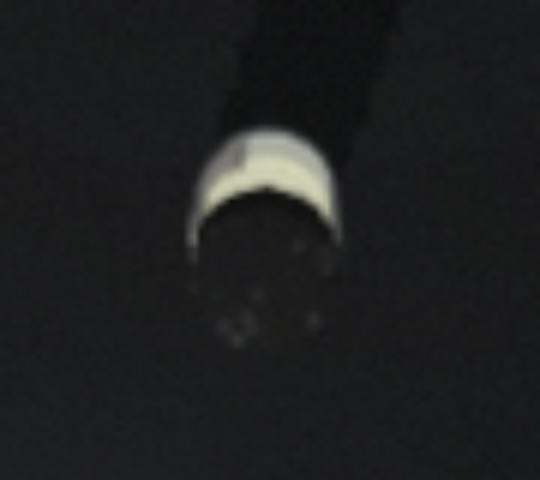

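Call:
{"method": "step_arm", "body": {
  "plan": [
    {"grip":-0.7,"slide":[-0.0045,0.03,0.0025],"spin":0},
    {"grip":-0.6,"slide":[0,0.035,0],"spin":0},
    {"grip":-0.4,"slide":[0,0.035,0],"spin":0},
    {"grip":-0.3,"slide":[0,0.035,0],"spin":0},
    {"grip":-0.3,"slide":[0,0.03,0],"spin":0},
    {"grip":-0.3,"slide":[0,0.013,0],"spin":0},
    {"grip":-0.2,"slide":[0,0,0],"spin":0},
    {"grip":0,"slide":[0,0,0],"spin":0},
    {"grip":0.2,"slide":[0,0,0],"spin":0},
    {"grip":0.4,"slide":[0,0,0],"spin":0},
    {"grip":0.5,"slide":[0,0,0],"spin":0},
    {"grip":1,"slide":[0,0,0],"spin":0},
    {"grip":1,"slide":[0,0,0],"spin":0},
    {"grip":1,"slide":[0,0,0],"spin":0},
    {"grip":1,"slide":[0,0,0],"spin":0},
    {"grip":1,"slide":[0,0,0],"spin":0},
    {"grip":1,"slide":[0,0,0],"spin":0}
  ],
  "force": 12
}}

```text
time_s: 14.03
ee_pos: [0.4269, -0.0329, 0.0211]
eef_rot: [-1.571, -0.001, -0.136]
force: [-1.6, 0.6, 7.4]
grip_width: 0.0244
```

```bash
python3 -c "
from h import *
look('w10'); rel(.586,-.316,.17)"
```

```text
t 14.03 tcp [ 0.4269 -0.0329  0.0211] rot [-9.00e+01 -6.00e-02 -7.81e+00] F [-1.6  0.6  7.4] w 0.0244
slide x,y,z: 0.1961 -0.1489 -0.2588 yaw -7.81
```

View pics/w10.png

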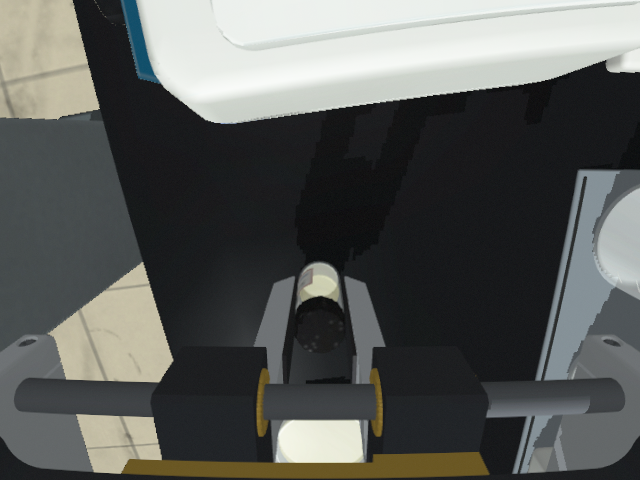

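Call:
{"method": "step_arm", "body": {
  "plan": [
    {"grip":1,"slide":[0,-0.025,0],"spin":0},
    {"grip":1,"slide":[0,-0.04,0],"spin":0},
    {"grip":1,"slide":[0,-0.04,0],"spin":0},
    {"grip":1,"slide":[0,-0.04,0],"spin":0},
    {"grip":1,"slide":[0.0218,0,-0.0288],"spin":0},
    {"grip":1,"slide":[0.0218,0,-0.0288],"spin":0},
    {"grip":1,"slide":[0.0218,0,-0.0288],"spin":0},
    {"grip":1,"slide":[0.0218,0,-0.0288],"spin":0},
    {"grip":1,"slide":[0.0218,0,-0.0288],"spin":0},
    {"grip":1,"slide":[0.0218,0,-0.0288],"spin":0},
    {"grip":1,"slide":[0.0218,0,-0.0288],"spin":0},
    {"grip":1,"slide":[0.0218,0,-0.0288],"spin":0},
    {"grip":1,"slide":[0.0218,0,-0.0288],"spin":0},
    {"grip":1,"slide":[0,0,0],"spin":0},
    {"grip":1,"slide":[0,0,0],"spin":0},
    {"grip":1,"slide":[0,0,0],"spin":0}
  ]
}}

```text
time_s: 15.42
ee_pos: [0.5853, -0.3159, 0.165]
eef_rot: [-1.57, 0.001, -0.136]
force: [-0.6, 1.1, -0.0]
grip_width: 0.0238
```

```bash
python3 -c "
from h import *
look('w11'); rel(.586,-.316,.0245)"
```

```text
t 15.42 tcp [ 0.5853 -0.3159  0.165 ] rot [-8.997e+01  5.000e-02 -7.810e+00] F [-0.6  1.1 -0. ] w 0.0238
slide x,y,z: 0.0006 0.1411 -0.0004 yaw -7.78
```

View pics/w11.png

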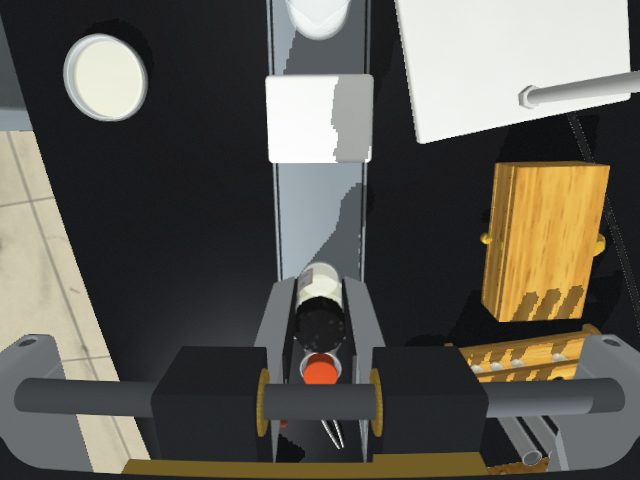

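Call:
{"method": "step_arm", "body": {
  "plan": [
    {"grip":1,"slide":[0,0.035,0],"spin":0},
    {"grip":1,"slide":[0,0.035,0],"spin":0},
    {"grip":1,"slide":[0,0.035,0],"spin":0},
    {"grip":1,"slide":[0,0.02,0],"spin":0},
    {"grip":1,"slide":[0,0.01,0],"spin":0},
    {"grip":1,"slide":[0,0.005,0],"spin":0},
    {"grip":1,"slide":[0,0,0],"spin":0},
    {"grip":1,"slide":[0,0,0],"spin":0}
  ]
}}

```text
time_s: 16.13
ee_pos: [0.5864, -0.3165, 0.0273]
eef_rot: [-1.572, -0.002, -0.136]
force: [0.9, 0.7, 0.1]
grip_width: 0.0244
```

Call:
{"method": "step_arm", "body": {
  "plan": [
    {"grip":1,"slide":[0,0.0015,0],"spin":0},
    {"grip":1,"slide":[0,0,0],"spin":0},
    {"grip":1,"slide":[0,0,0],"spin":0},
    {"grip":1,"slide":[0,0,0],"spin":0}
  ]
}}

```text
time_s: 16.47
ee_pos: [0.5858, -0.3164, 0.0245]
eef_rot: [-1.571, -0.001, -0.136]
force: [0.1, -1.0, -0.0]
grip_width: 0.0243
```

Within 0.5 mm of touching down, so I'll release it gently.

Call:
{"method": "step_arm", "body": {
  "plan": [
    {"grip":1,"slide":[0,0.0005,0],"spin":0},
    {"grip":1,"slide":[0,0,0],"spin":0},
    {"grip":0.4,"slide":[0,0,0],"spin":0},
    {"grip":0.2,"slide":[0,0,0],"spin":0},
    {"grip":0.0,"slide":[0,0,0],"spin":0},
    {"grip":-0.2,"slide":[0,0,0],"spin":0},
    {"grip":-0.4,"slide":[0,0,0],"spin":0},
    {"grip":-0.4,"slide":[0,0,0],"spin":0},
    {"grip":-0.4,"slide":[0,0,0],"spin":0}
  ]
}}

```text
time_s: 17.22
ee_pos: [0.5856, -0.3163, 0.0234]
eef_rot: [-1.571, 0.0, -0.136]
force: [0.2, 0.5, 0.5]
grip_width: 0.0637
```

```bash
python3 -c "
from h import *
look('w12'); rel(.419,.297,.24)
for n,p in dict(a=(.4609,.309),b=(.428,.2519),c=(.3768,.2816),d=(.4067,.3388)).items(): pass
P=np.array([(.4609,.309),(.428,.2519),(.3768,.2816),(.4067,.3388)]); print(P.mean(0)); v=P[1]-P[0]+P[2]-P[3]; print(np.degrees(np.arctan2(v[1],v[0])))"
```

```text
t 17.22 tcp [ 0.5856 -0.3163  0.0234] rot [-90.     0.    -7.82] F [0.2 0.5 0.5] w 0.0637
slide x,y,z: -0.2485 -0.2166 0.585 yaw -7.81
[0.4181   0.295325]
-118.78577207251087
```

View pics/w12.png

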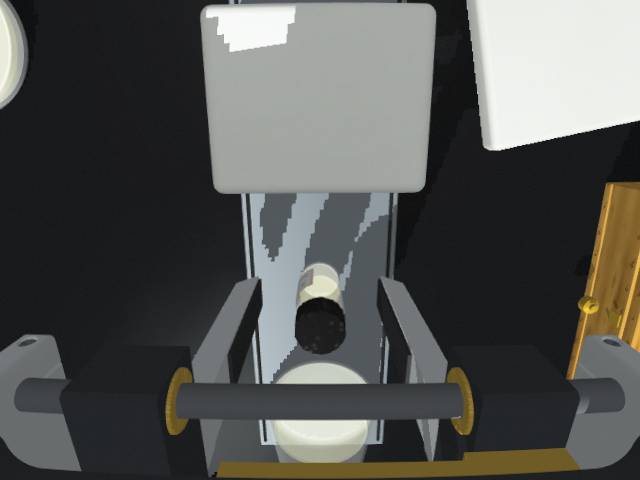

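Call:
{"method": "step_arm", "body": {
  "plan": [
    {"grip":-0.4,"slide":[0,-0.02,0],"spin":0},
    {"grip":-0.4,"slide":[0,-0.04,0],"spin":0},
    {"grip":-0.4,"slide":[0,-0.04,0],"spin":0},
    {"grip":-1,"slide":[0,-0.04,0],"spin":0},
    {"grip":-1,"slide":[0,-0.04,0],"spin":0},
    {"grip":-1,"slide":[0,-0.036,0],"spin":0},
    {"grip":-1,"slide":[-0.03,0,0.02],"spin":0},
    {"grip":-1,"slide":[-0.03,0,0.02],"spin":0},
    {"grip":-1,"slide":[-0.03,0,0.02],"spin":0},
    {"grip":-1,"slide":[-0.03,0,0.02],"spin":0},
    {"grip":-1,"slide":[-0.03,0,0.02],"spin":0},
    {"grip":-1,"slide":[-0.03,0,0.02],"spin":0},
    {"grip":-1,"slide":[-0.03,0,0.02],"spin":0},
    {"grip":-1,"slide":[-0.03,0,0.025],"spin":0}
  ]
}}

```text
time_s: 18.43
ee_pos: [0.3688, -0.1195, 0.2393]
eef_rot: [-1.571, -0.0, -0.137]
force: [0.9, 1.3, 0.2]
grip_width: 0.0942
```

Call:
{"method": "step_arm", "body": {
  "plan": [
    {"grip":-1,"slide":[0,0,0.035],"spin":0},
    {"grip":-1,"slide":[0,0,0.035],"spin":0},
    {"grip":-1,"slide":[0,0,0.035],"spin":0},
    {"grip":-1,"slide":[0,0,0.035],"spin":0},
    {"grip":-1,"slide":[0,0,0.035],"spin":0},
    {"grip":-1,"slide":[0,0,0.035],"spin":0},
    {"grip":-1,"slide":[0,0,0.035],"spin":0},
    {"grip":-1,"slide":[0,0,0.035],"spin":0},
    {"grip":-1,"slide":[0,0,0.035],"spin":0},
    {"grip":-1,"slide":[0,0,0.035],"spin":0},
    {"grip":-1,"slide":[0,0,0.035],"spin":0},
    {"grip":-1,"slide":[0,0,0.035],"spin":0},
    {"grip":-1,"slide":[0,0,0],"spin":7},
    {"grip":-1,"slide":[0,0,0],"spin":7},
    {"grip":-1,"slide":[0,0,0],"spin":7},
    {"grip":-1,"slide":[0,0,0],"spin":0},
    {"grip":-1,"slide":[0,0,0],"spin":0},
    {"grip":-1,"slide":[0,0,0],"spin":0}
  ]
}}

```text
time_s: 19.93
ee_pos: [0.4274, 0.2957, 0.2396]
eef_rot: [-1.571, -0.0, -0.499]
force: [-0.6, 0.3, 0.5]
grip_width: 0.0936
```

```bash
python3 -c "
from h import *
look('w13')"
```

```text
t 19.93 tcp [0.4274 0.2957 0.2396] rot [-8.999e+01 -1.000e-02 -2.859e+01] F [-0.6  0.3  0.5] w 0.0936
```

View pics/w13.png

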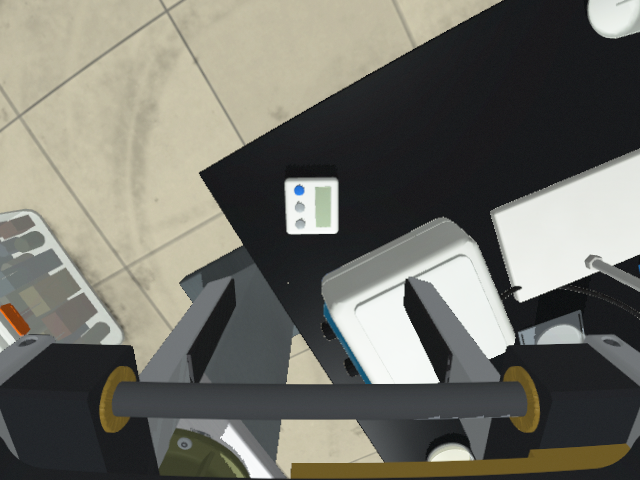

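The timer appears at columns 285–339 and rows 178–235, aligned with the jaws, with the stirrer well off to the lower right.

```bash
python3 -c "
from h import *
c=calof('w13')
P=np.array([px2w(c,*p,.016) for p in [(285.5,178.5),(337.5,177.5),(338.5,234),(286,235)]]); print(P.round(4),P.mean(0).round(4)); m=P.mean(0)
for i in range(4): print(np.linalg.norm(P[i]-P[i-1]).round(4))
v=P[1]-P[0]+P[2]-P[3]; print(np.degrees(np.arctan2(v[1],v[0])))
print('stirrer corner', px2w(c,324,287,.07),px2w(c,440,220,.08))
rel(m[0],m[1],.004)"
```

```text
[[0.4109 0.3454 0.016 ]
 [0.463  0.3182 0.016 ]
 [0.4332 0.2589 0.016 ]
 [0.378  0.2875 0.016 ]] [0.4213 0.3025 0.016 ]
0.0665
0.0588
0.0664
0.0621
-27.45101825084354
stirrer corner [0.39682933 0.22899948 0.07      ] [0.53374846 0.24151861 0.08      ]
slide x,y,z: -0.0086 0.2356 0.003 yaw -28.63
```

Call:
{"method": "step_arm", "body": {
  "plan": [
    {"grip":-1,"slide":[-0.008,0.03,0.002],"spin":0},
    {"grip":-1,"slide":[0,0.04,0],"spin":0},
    {"grip":-1,"slide":[0,0.04,0],"spin":0},
    {"grip":-1,"slide":[0,0.03,0],"spin":0},
    {"grip":-1,"slide":[0,0,0],"spin":0},
    {"grip":-1,"slide":[0,0,0],"spin":0},
    {"grip":-1,"slide":[0,0,0],"spin":0}
  ]
}}

```text
time_s: 20.57
ee_pos: [0.4223, 0.302, 0.1016]
eef_rot: [-1.569, -0.001, -0.502]
force: [0.4, -0.3, 0.5]
grip_width: 0.0939
```

```bash
python3 -c "
from h import *
look('w14');look('s14','side')"
```

```text
t 20.57 tcp [0.4223 0.302  0.1016] rot [-8.987e+01 -7.000e-02 -2.877e+01] F [ 0.4 -0.3  0.5] w 0.0939
t 20.62 tcp [0.4225 0.3021 0.1019] rot [-89.82  -0.1  -28.78] F [ 0.   0.5 -0.3] w 0.0936
```

View pics/w14.png

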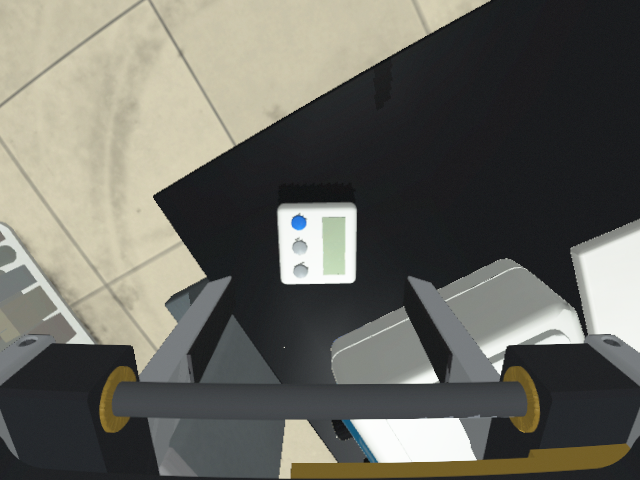

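View pics/s14.png

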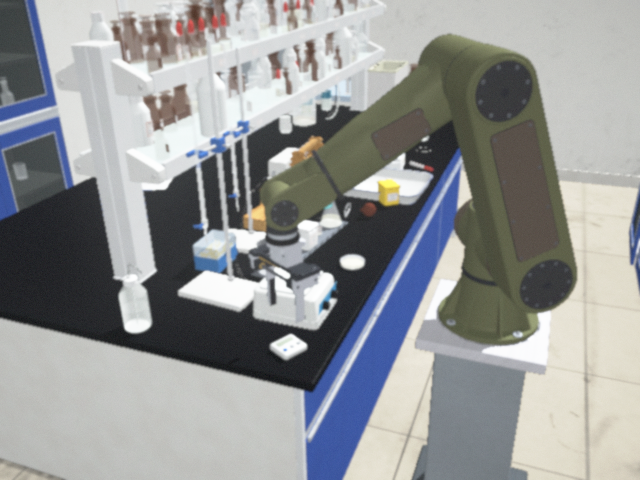

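```bash
python3 -c "
from h import *
c=calof('w14'); im=cv2.imread('pics/w14.png'); yaw=np.radians(-28.77); t=np.array([.4223,.302]); X=np.array([np.cos(yaw),np.sin(yaw)]); Zt=np.array([-np.sin(yaw),np.cos(yaw)])
def d(p,z,col):
    u,v=w2px(c,[*p,z]); cv2.circle(im,(int(round(u)),int(round(v))),3,col,-1)
d(t,.1016,(0,0,255))
for s in (-.06,.06):
  for w in (-.008,.008): d(t+s*X+w*Zt,.004,(0,255,0)); 
d(t,.016,(255,0,255))
for s in (-.0885,.0885):
  for w in (-.0375,.0375): d(t+s*X+w*Zt,.09,(0,255,255)); 
cv2.imwrite('pics/w14o.png',im)
P=np.array([px2w(c,*p,.016) for p in [(278.5,205.5),(356,203.5),(356,282.5),(280,284)]]); m=P.mean(0);print(m,[np.linalg.norm(P[i]-P[i-1]).round(4) for i in range(4)]); rel(m[0],m[1],.004)
v=P[1]-P[0]+P[2]-P[3]; print(np.degrees(np.arctan2(v[1],v[0])))"
```

```text
[0.42175376 0.30343999 0.016     ] [np.float64(0.0647), np.float64(0.0588), np.float64(0.0649), np.float64(0.0617)]
slide x,y,z: -0.0012 0.0978 0.0009 yaw -28.79
-27.390847574394012
```

View pics/w14o.png

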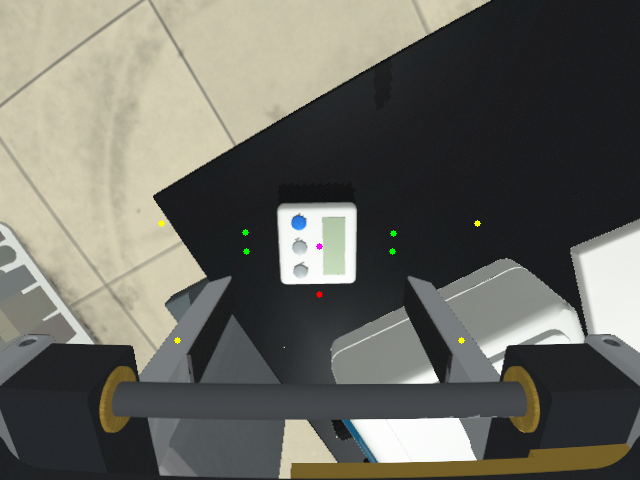

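```bash
python3 -c "
from h import *
def tri(L):
    A=np.zeros((3,3));b=np.zeros(3)
    for n,u,v in L:
        o,r=ray(cams.calibration('top') if n=='top' else calof(n),u,v); r=r/np.linalg.norm(r); M=np.eye(3)-np.outer(r,r);A+=M;b+=M@o
    return np.linalg.solve(A,b)
im=cv2.imread('pics/w13.png');cv2.imwrite('pics/a.png',np.hstack([cv2.resize(im[200:320,300:500],None,fx=2,fy=2),cv2.resize(cv2.imread('pics/w14.png')[240:360,320:520],None,fx=2,fy=2)]))
"
```

```text
(no output)
```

View pics/a.png

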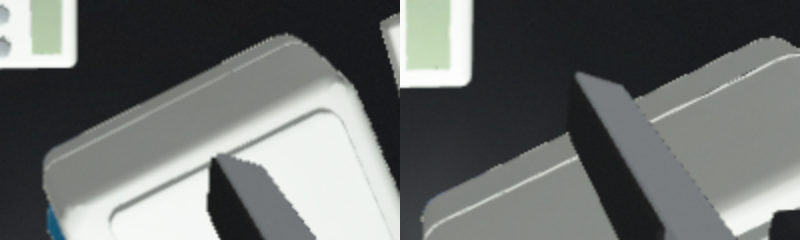

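```bash
python3 -c "
from h import *
def tri(L):
    A=np.zeros((3,3));b=np.zeros(3)
    for n,u,v in L:
        o,r=ray(cams.calibration(n) if n in('top','side') else calof(n),u,v); r=r/np.linalg.norm(r); M=np.eye(3)-np.outer(r,r);A+=M;b+=M@o
    return np.linalg.solve(A,b).round(4)
z2=lambda u,v:('top',u/4.4+140,v/4.4+180); sz=lambda u,v:('side',u/3.3+160,v/3.3+200)
print(tri([z2(252,442),sz(482,313)]),tri([z2(262,240),sz(332,290)]),tri([z2(450,240),sz(405,213)]),tri([z2(450,442),sz(538,235)]))
print(tri([('w13',442.5,218),('w14',505,259)]),tri([('w13',322,275),('w14',332,342)]))
print(px2w(calof('w13'),442.5,218,0),px2w(calof('w14'),505,259,0),px2w(calof('w13'),322,275,0),px2w(calof('w14'),332,342,0))
"
```

```text
[0.4148 0.2007 0.0936] [0.5416 0.1955 0.0862] [0.5364 0.0729 0.0922] [0.4146 0.0758 0.0946]
[0.5521 0.2136 0.0047] [0.3922 0.2245 0.0219]
[0.55287561 0.21171568 0.        ] [0.55380346 0.21092923 0.        ] [0.38808145 0.21633926 0.        ] [0.38610191 0.21157409 0.        ]
```

Call:
{"method": "step_arm", "body": {
  "plan": [
    {"grip":-1,"slide":[-0.001,0.035,0.001],"spin":-1.2},
    {"grip":-1,"slide":[0,0.03,0],"spin":0},
    {"grip":-1,"slide":[0,0.02,0],"spin":0},
    {"grip":-1,"slide":[0,0.01,0],"spin":0},
    {"grip":-1,"slide":[0,0,0],"spin":0},
    {"grip":-1,"slide":[0,0,0],"spin":0}
  ]
}}

```text
time_s: 21.17
ee_pos: [0.4217, 0.3033, 0.0058]
eef_rot: [-1.569, -0.001, -0.482]
force: [0.4, 1.3, 0.4]
grip_width: 0.0939
```

Call:
{"method": "step_arm", "body": {
  "plan": [
    {"grip":-0.6,"slide":[0,0.0005,0],"spin":0},
    {"grip":-0.2,"slide":[0,0,0],"spin":0},
    {"grip":0.1,"slide":[0,0,0],"spin":0},
    {"grip":0.4,"slide":[0,0,0],"spin":0},
    {"grip":1,"slide":[0,0,0],"spin":0},
    {"grip":1,"slide":[0,0,0],"spin":0},
    {"grip":1,"slide":[0,0,0],"spin":0},
    {"grip":1,"slide":[0,0,0],"spin":0},
    {"grip":1,"slide":[0,0,0],"spin":0},
    {"grip":1,"slide":[0,0,0],"spin":0}
  ],
  "force": 20
}}

```text
time_s: 22.0
ee_pos: [0.4211, 0.303, 0.0043]
eef_rot: [-1.57, -0.0, -0.482]
force: [-1.0, -1.4, 5.8]
grip_width: 0.0617
```

```bash
python3 -c "
from h import *
look('w15')"
```

```text
t 22.0 tcp [0.4211 0.303  0.0043] rot [-8.998e+01 -1.000e-02 -2.761e+01] F [-1.  -1.4  5.8] w 0.0617
```

View pics/w15.png

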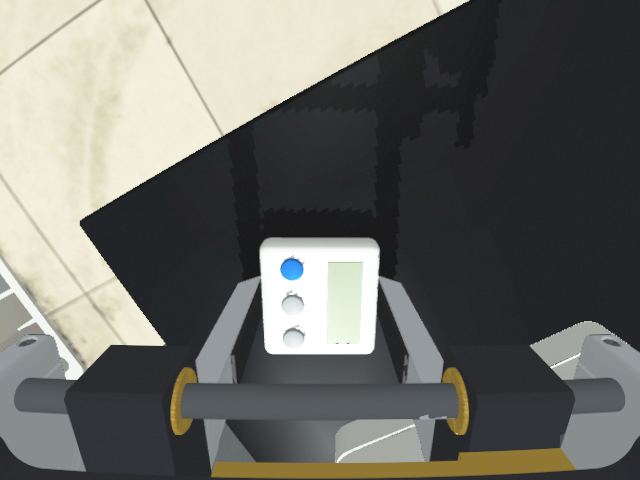

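```bash
python3 -c "
from h import *
c=calof('w15'); P=np.array([px2w(c,*p,.016) for p in [(261,240),(379,240),(376,353),(264,353)]]); m=P.mean(0); print(m,[np.linalg.norm(P[i]-P[i-1]).round(4) for i in range(4)]); rel(*m[:2])"
```

```text
[0.42260202 0.30477351 0.016     ] [np.float64(0.065), np.float64(0.0582), np.float64(0.065), np.float64(0.0616)]
slide x,y,z: 0.0005 None 0.0023 yaw -27.61
```

Call:
{"method": "step_arm", "body": {
  "plan": [
    {"grip":1,"slide":[0,-0.02,0],"spin":0},
    {"grip":1,"slide":[0,-0.03,0],"spin":0},
    {"grip":1,"slide":[0,-0.04,0],"spin":0},
    {"grip":1,"slide":[0,-0.04,0],"spin":0},
    {"grip":1,"slide":[0,-0.04,0],"spin":0},
    {"grip":1,"slide":[0,-0.04,0],"spin":0},
    {"grip":1,"slide":[0,0,0],"spin":-6.7},
    {"grip":1,"slide":[0,0,0],"spin":-6.7},
    {"grip":1,"slide":[0,0,0],"spin":-6.7},
    {"grip":1,"slide":[0,0,0],"spin":0},
    {"grip":1,"slide":[0,0,0],"spin":0}
  ]
}}

```text
time_s: 22.97
ee_pos: [0.4209, 0.3028, 0.2137]
eef_rot: [-1.571, 0.0, -0.135]
force: [-0.0, -0.4, -1.2]
grip_width: 0.0621
```

```bash
python3 -c "
from h import *
rel(.598,-.222,.12); print(get_obs()['grip_width'])"
```

```text
slide x,y,z: 0.246 0.0937 -0.4962 yaw -7.73
0.06205756160451915
```

Call:
{"method": "step_arm", "body": {
  "plan": [
    {"grip":1,"slide":[0,0,-0.036],"spin":0},
    {"grip":1,"slide":[0,0,-0.036],"spin":0},
    {"grip":1,"slide":[0,0,-0.036],"spin":0},
    {"grip":1,"slide":[0,0,-0.036],"spin":0},
    {"grip":1,"slide":[0,0,-0.036],"spin":0},
    {"grip":1,"slide":[0,0,-0.036],"spin":0},
    {"grip":1,"slide":[0,0,-0.036],"spin":0},
    {"grip":1,"slide":[0.0273,0,-0.0273],"spin":0},
    {"grip":1,"slide":[0.0273,0,-0.0273],"spin":0},
    {"grip":1,"slide":[0.0273,0,-0.0273],"spin":0},
    {"grip":1,"slide":[0.0273,0,-0.0273],"spin":0},
    {"grip":1,"slide":[0.0273,0,-0.0273],"spin":0},
    {"grip":1,"slide":[0.0273,0,-0.0273],"spin":0},
    {"grip":1,"slide":[0.0273,0,-0.0273],"spin":0},
    {"grip":1,"slide":[0.0273,0,-0.0273],"spin":0},
    {"grip":1,"slide":[0.0273,0,-0.0273],"spin":0},
    {"grip":1,"slide":[0,0,0],"spin":0},
    {"grip":1,"slide":[0,0,0],"spin":0},
    {"grip":1,"slide":[0,0,0],"spin":0}
  ]
}}

```text
time_s: 24.55
ee_pos: [0.5991, -0.2223, 0.2134]
eef_rot: [-1.57, 0.001, -0.134]
force: [-0.1, 0.2, -0.5]
grip_width: 0.0617
```

```bash
python3 -c "
from h import *
look('w16'); rel(.598,-.222,.083)"
```

```text
t 24.55 tcp [ 0.5991 -0.2223  0.2134] rot [-8.998e+01  6.000e-02 -7.670e+00] F [-0.1  0.2 -0.5] w 0.0617
slide x,y,z: -0.0011 0.1311 -0.0002 yaw -7.59
```

View pics/w16.png

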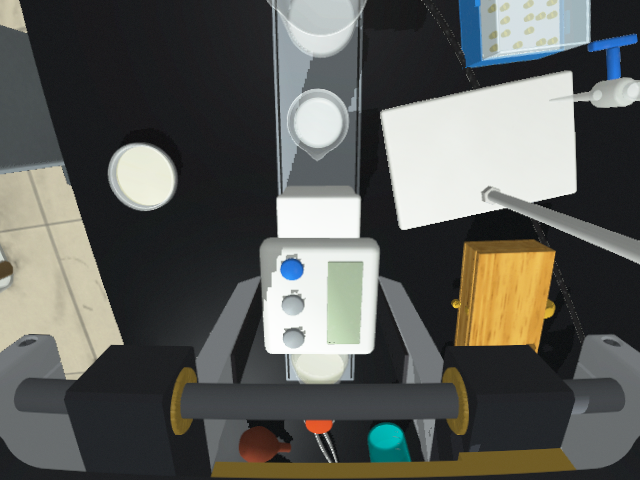

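Call:
{"method": "step_arm", "body": {
  "plan": [
    {"grip":1,"slide":[-0.001,0.03,-0.001],"spin":0},
    {"grip":1,"slide":[0,0.035,0],"spin":0},
    {"grip":1,"slide":[0,0.03,0],"spin":0},
    {"grip":1,"slide":[0,0.02,0],"spin":0},
    {"grip":1,"slide":[0,0.01,0],"spin":0},
    {"grip":1,"slide":[0,0.003,0],"spin":0},
    {"grip":1,"slide":[0,0,0],"spin":0},
    {"grip":1,"slide":[0,0,0],"spin":0},
    {"grip":1,"slide":[0,0,0],"spin":0},
    {"grip":1,"slide":[0,0,0],"spin":0}
  ]
}}

```text
time_s: 25.43
ee_pos: [0.5989, -0.2237, 0.0873]
eef_rot: [-1.571, -0.002, -0.131]
force: [-0.1, -0.2, -0.4]
grip_width: 0.0617
```

```bash
python3 -c "
from h import *
look('w17')"
```

```text
t 25.43 tcp [ 0.5989 -0.2237  0.0873] rot [-90.03  -0.11  -7.52] F [-0.1 -0.2 -0.4] w 0.0617
```

View pics/w17.png

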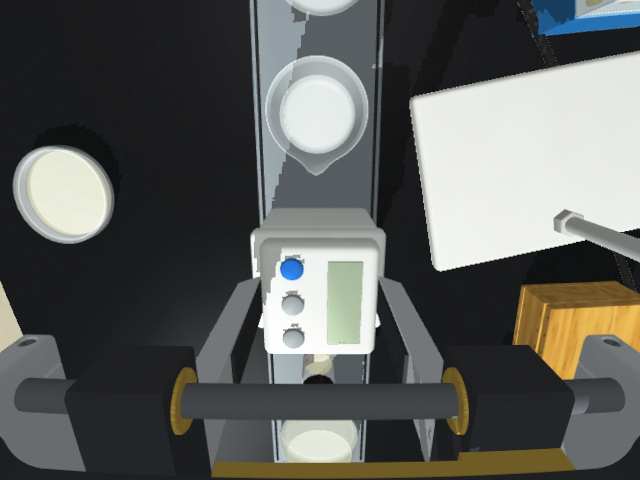

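```bash
python3 -c "
from h import *
c=calof('w17'); zt=.0873+.0117
P=np.array([px2w(c,*p,zt) for p in [(261,240),(380,240),(376,353),(264,353)]]); m=P.mean(0); print('timer',m)
L,R=px2w(c,251,232,.078),px2w(c,385,232,.078); F=px2w(c,318,229,.078); print(L,R,np.linalg.norm(L-R)); d=np.array([.128,.9918]); print('box',((L+R)/2)[:2]-.031*d, F[:2]-.031*d); 
print('beaker rim',px2w(c,317,112,.073),'base',px2w(c,318,118,.008))"
```

```text
timer [ 0.60000501 -0.22159796  0.099     ]
[ 0.56615913 -0.18615857  0.078     ] [ 0.63951896 -0.19583727  0.078     ] 0.07399555174570552
box [ 0.59887105 -0.22174372] [ 0.59909175 -0.22005375]
beaker rim [ 0.61059357 -0.12844721  0.073     ] base [ 0.6108961  -0.12903742  0.008     ]
```

Timer and box centres agree to about 1–2 mm. I'll lower the last 5 mm.

Call:
{"method": "step_arm", "body": {
  "plan": [
    {"grip":1,"slide":[0,0.002,0],"spin":0},
    {"grip":1,"slide":[0,0.001,0],"spin":0},
    {"grip":1,"slide":[0,0,0],"spin":0},
    {"grip":1,"slide":[0,0,0],"spin":0},
    {"grip":1,"slide":[0,0,0],"spin":0}
  ]
}}

```text
time_s: 25.9
ee_pos: [0.5984, -0.2236, 0.0829]
eef_rot: [-1.571, 0.0, -0.131]
force: [-0.4, 0.8, -1.8]
grip_width: 0.0615
```

Call:
{"method": "step_arm", "body": {
  "plan": [
    {"grip":1,"slide":[0,0.0007,0],"spin":0},
    {"grip":1,"slide":[0,0,0],"spin":0},
    {"grip":1,"slide":[0,0,0],"spin":0}
  ]
}}

```text
time_s: 26.15
ee_pos: [0.5985, -0.2236, 0.0824]
eef_rot: [-1.571, -0.0, -0.131]
force: [0.6, -0.2, 0.4]
grip_width: 0.0621
```

Essentially touching (82.4 mm against a computed 82.3 mm), so I'll release and lift straight up.

Call:
{"method": "step_arm", "body": {
  "plan": [
    {"grip":-0.4,"slide":[0,0,0],"spin":0},
    {"grip":-0.5,"slide":[0,0,0],"spin":0},
    {"grip":-0.6,"slide":[0,0,0],"spin":0},
    {"grip":-0.8,"slide":[0,0,0],"spin":0},
    {"grip":-0.8,"slide":[0,0,0],"spin":0},
    {"grip":-0.8,"slide":[0,0,0],"spin":0},
    {"grip":-0.8,"slide":[0,-0.02,0],"spin":0},
    {"grip":-0.8,"slide":[0,-0.03,0],"spin":0},
    {"grip":-0.8,"slide":[0,-0.04,0],"spin":0},
    {"grip":-0.8,"slide":[0,-0.04,0],"spin":0},
    {"grip":-0.8,"slide":[-0.02,0,-0.03],"spin":0},
    {"grip":-0.8,"slide":[-0.02,0,-0.03],"spin":0},
    {"grip":-0.8,"slide":[-0.03,0,-0.02],"spin":0},
    {"grip":-0.8,"slide":[0,0,0],"spin":0},
    {"grip":-0.8,"slide":[0,0,0],"spin":0},
    {"grip":-0.8,"slide":[0,0,0],"spin":0}
  ]
}}

```text
time_s: 27.48
ee_pos: [0.5188, -0.2936, 0.2125]
eef_rot: [-1.571, -0.0, -0.131]
force: [0.0, -0.5, 0.1]
grip_width: 0.0851
```

```bash
python3 -c "
from h import *
look('w18');look('t18','top')"
```

```text
t 27.48 tcp [ 0.5188 -0.2936  0.2125] rot [-9.00e+01 -3.00e-02 -7.53e+00] F [ 0.  -0.5  0.1] w 0.0851
t 27.53 tcp [ 0.5191 -0.2933  0.2123] rot [-9.00e+01 -2.00e-02 -7.48e+00] F [0.7 0.2 0.3] w 0.0846
```

View pics/w18.png

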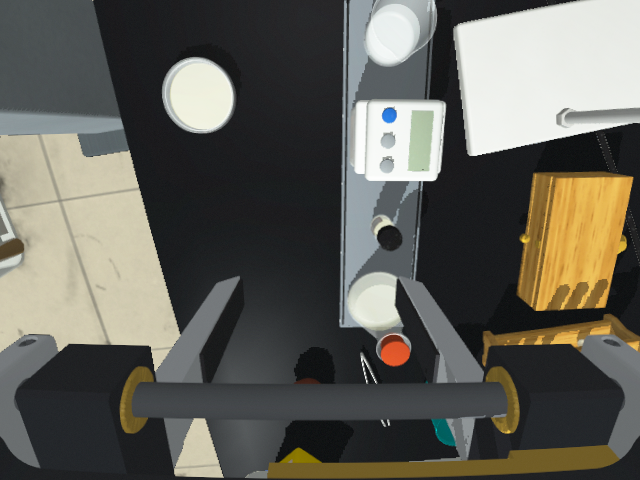

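View pics/t18.png

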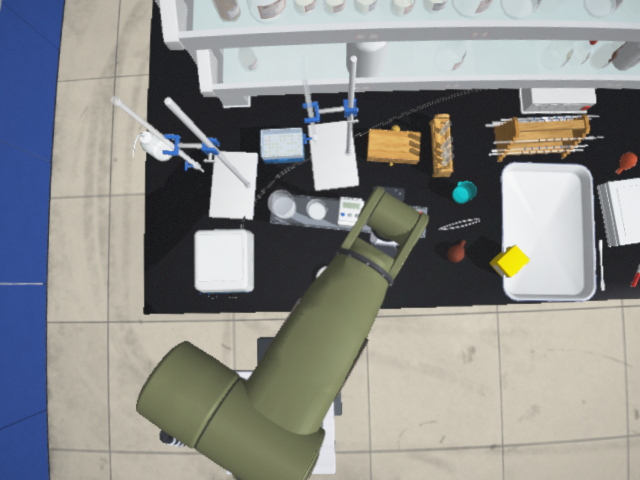

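The row looks right. I'll move the arm clear for an unobstructed check from above.

Call:
{"method": "step_arm", "body": {
  "plan": [
    {"grip":-0.8,"slide":[-0.02,-0.02,-0.03],"spin":0},
    {"grip":-0.8,"slide":[-0.02,0,-0.03],"spin":0},
    {"grip":-0.8,"slide":[-0.02,0,-0.03],"spin":0},
    {"grip":-0.8,"slide":[-0.02,0,-0.03],"spin":0},
    {"grip":-0.8,"slide":[-0.02,0,-0.03],"spin":0},
    {"grip":-0.8,"slide":[-0.02,0,-0.03],"spin":0},
    {"grip":-0.8,"slide":[-0.02,0,-0.03],"spin":0},
    {"grip":-0.8,"slide":[0,0,0],"spin":0},
    {"grip":-0.8,"slide":[0,0,0],"spin":0},
    {"grip":-0.8,"slide":[0,0,0],"spin":0}
  ]
}}

```text
time_s: 28.42
ee_pos: [0.3531, -0.4831, 0.232]
eef_rot: [-1.57, 0.0, -0.13]
force: [-0.1, 0.2, 0.2]
grip_width: 0.0847
```

```bash
python3 -c "
from h import *
im=look('t19','top'); cv2.imwrite('pics/t19z.png',cv2.resize(im[180:310,260:440],None,fx=4.4,fy=4.4,interpolation=cv2.INTER_CUBIC))"
```

```text
t 28.42 tcp [ 0.3531 -0.4831  0.232 ] rot [-8.997e+01  1.000e-02 -7.470e+00] F [-0.1  0.2  0.2] w 0.0847
```

View pics/t19z.png

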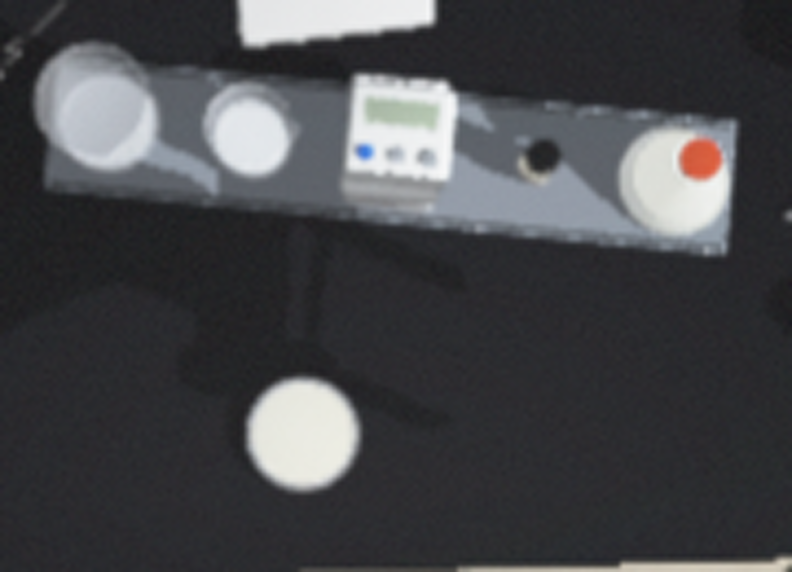

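```bash
python3 -c "
from h import *
c=cams.calibration('top')
z1=lambda u,v,z: px2w(c,u/4.4+260,v/4.4+180,z)[:2]
mc=np.array([.5972,-.2241]);d=np.array([.1286,.9917]);n=np.array([.9917,-.1286])
for k,p in dict(vialcap=(543,156,.063),beakbase=(250,135,.012),beakrim=(249,122,.073),timer=(402,124,.094),lid_botedge=(390,195,.078)).items():
    q=z1(*p)-mc; print(k,'x',round(q@n*1000,1),'y',round(q@d*1000,1))"
```

```text
vialcap x -1.4 y -97.4
beakbase x 1.7 y 94.3
beakrim x 0.9 y 91.8
timer x 5.6 y -5.2
lid_botedge x -37.8 y -2.1
```

```bash
python3 -c "
from h import *
im=look('s19','side'); cv2.imwrite('pics/s19z.png',cv2.resize(im[180:300,230:400],None,fx=4.4,fy=4.4,interpolation=cv2.INTER_CUBIC))"
```

```text
t 28.47 tcp [ 0.3534 -0.4828  0.2321] rot [-89.98   0.    -7.43] F [0.8 0.  0.5] w 0.0848
```

View pics/s19z.png

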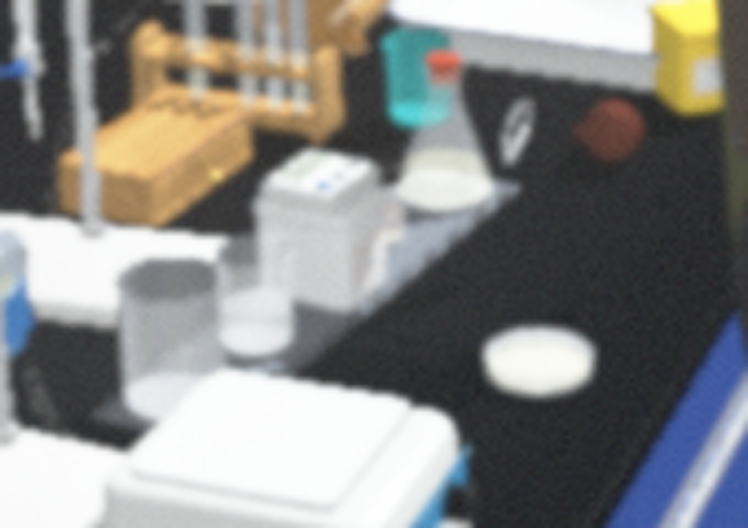

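The side view shows everything upright, with the timer flat on the lid. Handing in.

```bash
python3 -c "
from h import *
print(hand_in())"
```

```text
the job is handed in; nothing more can be done
None
```

I set out the row on the mat and handed the job in at about 28.5 s of the 112 s allowed; `hand_in()` gave no verdict. The white box is at the mat's centre with the timer face up on its lid. The vial stands on the flask side and the small beaker on the large-beaker side.

The last top view, in the mat's frame, gave these positions:

| Item | Measured x, y (mm) | Target x, y (mm) |
|---|---|---|
| Vial | -1.4, -97.4 | 0, -95 |
| Small beaker (base) | 1.7, 94.3 | 0, 95 |
| White box (from one lid edge) | about 1, -2 | 0, 0 |
| Timer | 5.6, -5.2 | box centre |

- **Upright:** in the side view the timer, box and small beaker stood level and upright. The vial was hidden behind the box there, but looked upright in the wrist and top views.
- **Left alone:** the petri dish, flask and large beaker show no visible shift in the top view, and the look-alikes were not touched.
- **Disagreement:** the top and wrist cameras differed by about 3–7 mm. For the timer against the box, the wrist view before release showed 1–2 mm and the final top view about 6 mm, all inside the 15 mm limit.

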